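# Show the housing's target to the bench camera by mirror

### The job

Turn the tall aluminium housing and stand it in the steel nest, pushed back against the nest's fence with its ring-target face looking out of the open side, and let it go. Then take the mirror by the tab on its top and swivel it until the target appears, centred, to the bench camera in the mirror. The mirror springs back if released, so finish while still gripping the tab and holding that angle; leave everything else on the bench alone.

Things in the scene. Friction and masses are not known exactly. Their poses are not given: they have to be found in the camera images.
- housing: Loose aluminium block, 40 x 40 mm and 75 mm tall, about 0.32 kg, upright on the bench. Origin: centre of its underside; z up. Its +x face bears the round black ring target (24 mm across); -x face has a long dark vertical stripe, +y face four small screws, -y face is plain. On its top a black bar (5 x 28 mm) lies along the edge over the target face.
- target (a point): Centre of the ring target on the housing's +x face, 20 mm out from the housing's axis and 42 mm above its underside.
- nest: Fixed steel nest. Floor plate 80 x 90 mm, 8 mm thick. Origin under the seat at bench level; +x points out of the open side (roughly at the mirror), z up. Fence at -x: 12 mm thick, 90 mm long, top 30 mm above the bench, inner face 20 mm behind the origin. Two side rails 10 mm thick, tops 20 mm above the bench, inner faces at y = +25 and -25 mm, x from -20 to +20 mm.
- nest_seat (a point): Point on the nest's floor (8 mm above the bench) where the centre of the housing's underside comes when it stands back against the fence, midway between the rails. Same axes as the nest.
- rig: Fixed rail, 400 x 36 x 10 mm, carrying mirror and camera. Origin at bench level under the mirror's upright swivel axis; +x runs along the rail to the camera, z up. The camera (grey 70 x 44 x 44 mm box, black lens barrel, top at 72 mm) looks along the rail (-x) at the mirror's centre; lens front 210 mm from the mirror's axis, optical axis 50 mm above the bench, as high as the seated target.
- mirror: Flat mirror 56 x 56 mm in a black frame, upright (heights 22 to 78 mm), swivelling about the upright axis through its reflecting face. Origin on that axis at bench level; +x is the reflecting side's normal, z up. At rest its x lies along the rig's x; it turns only clockwise seen from above, up to 1.4 rad, against a light return spring (0.09 N m per rad, slightly damped).
- tab (a point): Grip point on the aluminium tab on top of the mirror: the tab is 32 mm wide along the mirror's y, 10 mm thick along the mirror's x, centred on the swivel axis, its top 119.5 mm above the bench and 42 mm tall; this point is 105 mm above the bench.
- sight: Steel dial 52 mm across, 4 mm thick, under the mirror and geared to turn twice as far (its +x lies along the rig's x at rest). Its +x, marked by a black pointer line from the middle to the rim, is where the camera's central line of sight goes off the mirror: the camera sees the target centred when this line meets it. Origin: mirror's centre, on the swivel axis 50 mm above the bench.
- disc_a: Bystander: flat black disc case, 96 mm across, 10 mm thick. Origin under its centre.
- disc_b: Bystander: another such disc case.
- solvent: Bystander: white plastic bottle, 48 mm across, 120 mm tall. Origin under its centre.
- driver: Bystander: screwdriver, 150 mm long, lying along its x. Origin at its middle.
- objective: Bystander: steel microscope objective, 42 mm across, 46 mm tall. Origin under its centre.
- parts_tray: Bystander: open grey tray, 100 x 140 mm, 22 mm tall. Origin under its centre.
- spare_block: Bystander: plain low aluminium block, 40 x 40 mm, 28 mm tall. Origin under its centre.

How it is judged:
By the outcome, as a careful person would: the job done as asked, in the order asked, and still so for the second after the job is handed in, while the arm keeps its last pose, push and grip.
It also fails if it takes over 50 s, if anything falls off the work surface, if the arm or the gripper's body presses on something with over 40 N, if the wrist force passes 120 N, or if a joint passes its speed limit or range.

### The arm

A 7-joint arm with a two-finger parallel gripper is mounted at the origin on the work surface. World frame = base frame: x ahead of the robot, y to its left, z up, the work surface at z = 0. Lengths are in m, angles in rad, forces in N, time in s.
With the tool pointing down it reaches from about 0.4 to 0.875 m from the base axis. Payload 19.3 kg.
Tool frame: the origin (TCP) lies at the very end of the fingers, on their centre line; the grasp point (between the pads) lies 19 mm behind it; y points along the fingers, x is the direction in which the jaws open and shut, and the axes are right-handed (so a half turn about y gives the same grasp; the last joint's range is limited). The gripper opens to 85 mm and grips with 20 to 120 N. Pads are 22 mm wide; open, the fingers measure 114 mm over their backs; the gripper's body (76 mm by 85 mm) begins 54 mm behind the grasp point. The pads swing forward as they close: fully open they stand 13 mm farther back than shut.
Start: joints at [1.225, 0.521, -0.036, 1.599, 0.021, 1.021, -0.113], TCP at [0.17, -0.601, 0.231] pointing down, gripper open.
Joint ranges: [-2.91, 2.91], [-0.3, 2.13], [-1.5, 1.42], [0.17, 2.43], [-1.26, 4.41], [0.16, 1.93], [-2.52, 2.52]. Speed limits (rad/s): [1.89, 1.89, 2.39, 2.39, 3.01, 3.01, 3.01].

### API

Orientations are given as [roll, pitch, yaw] about the fixed x, y, z axes, in that order (R = Rz(yaw) Ry(pitch) Rx(roll)).
In Python, from workcell import bot gives the robot as it stands. The module is installed in compiled form; this text tells all that it offers.
- The arm moves only by the shell command python3 -m crank 'ROWS' [FORCE]. ROWS is JSON, a list of rows, each an object of numbers: "hand": the closure, from 0 (fully open) to 1 (shut); "dx", "dy", "dz": the shift along the tool's x, y, z in mm; "yaw": the turn about the tool's y in rad. In form: [{"hand": .., "dx": .., "dy": .., "dz": .., "yaw": ..}, ...]. A call has 1 to 12 rows; each row is the pose to reach, as a shift and turn from the pose commanded when the call began, along the tool's axes at that moment; what a row does not reach only later rows make up. A row lasts 1/12 s, in which the tool goes at most 41.7 mm and 7.16 degrees, less where a joint would pass 70% of its speed; a pose out of reach is approached as far as the arm can. A call with a gripper value outside its range is refused whole. The fingers move at their own pace and stop on an object; FORCE is the grip in N (left out, the last holds). Time passes only in rows, so rows that repeat a pose let the fingers close. It gives the time, the measured TCP pose, the force and the opening at its end, in the units of the state.
- bot.observe(): the state, without advancing time (a new reading comes with each control period).
- bot.grab_frame(name): name is "scene" or "top"; returns the picture (480x640x3 uint8, red, green, blue); there is no depth.
- bot.camera_info(name): a dict with "fx", "fy", "cx", "cy" (pixels), "rvec" (rotation vector, rad) and "tvec" (3), from world to camera coordinates, as OpenCV has them. Camera axes: x right, y down, z forward; pixel columns grow to the right and rows downward; lengths in m; the calibration is good to about 2 mm. A picture is of the moment at which its call begins. camera_info takes no time and is no camera call.
- bot.job_done(): hands the job in, once; it reports no verdict.
The state is a dict: "clock": time; "qpos": joint angles; "qd": joint speeds; "joint_efforts": joint torques, N m; "position": TCP position; "tool_rot": TCP orientation; "force": force on the tool from outside, world axes, zero at the start; "moment": the same for the moment, N m; "grip_width": finger opening in m.
Only numpy, scipy, OpenCV 4.12 (cv2) and the standard library are available. Lean on these libraries where they do the work, as an engineer would, in place of code of your own. Each camera call takes 0.05 s, during which the arm holds its last target.

## Working session

There is one attempt and no reset: what is moved stays moved. The work goes in short steps, Python scripts to look and compute and a shell command to move; the robot and the scene stay as the last step left them, time stands still between calls to the robot, and variables do not carry over. Pictures are saved under pics/ and viewed, and the job is handed in when it is done.

```bash
mkdir -p pics; python3 - <<'E'
from workcell import bot
import cv2
s=bot.observe()
for k,v in s.items(): print(k,v)
for n in("scene","top"):
    print(n,bot.camera_info(n))
    cv2.imwrite(f"pics/{n}0.png",bot.grab_frame(n)[:,:,::-1])
E
```

```text
clock 0.0
qpos [ 1.22482423  0.52202279 -0.03632464  1.59998965  0.02118988  1.02110101
 -0.11280353]
qd [-7.80538881e-04  1.94005899e-04 -6.36985539e-04 -6.07955569e-04
  6.14078777e-04  6.63885110e-04 -7.25701731e-05]
joint_efforts [-1.62222937e-04 -9.27125287e+01  1.97964147e+00 -3.69936812e+01
  1.78117049e-02  8.09679885e-03 -3.70414909e-05]
position [ 0.17005675 -0.60107457  0.23072686]
tool_rot [-1.57087001e+00  1.13379801e-03 -1.29504579e+00]
force [-0.06897827  0.47704794 -0.54469147]
moment [-0.03577637 -0.01828664 -0.03349834]
grip_width 0.08558030892611589
scene {'fx': 488.02131721843114, 'fy': 488.02131721843114, 'cx': 313.30406422965103, 'cy': 239.25532214844915, 'rvec': array([ 2.01989883,  1.16540675, -0.5674801 ]), 'tvec': array([-0.26036691, -0.2432562 ,  1.43952923])}
top {'fx': 493.27994151731224, 'fy': 493.27994151731224, 'cx': 326.92396859249027, 'cy': 236.85218735792125, 'rvec': array([ 2.16017016, -2.19439806,  0.06026129]), 'tvec': array([-0.01275425,  0.57800317,  1.19009178])}
```

View pics/scene0.png

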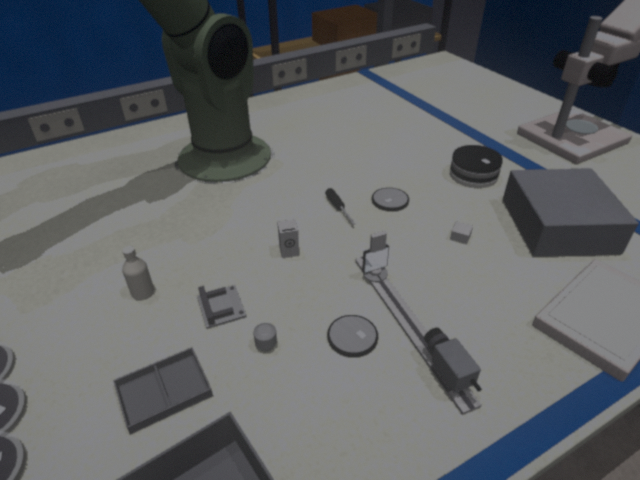

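View pics/top0.png

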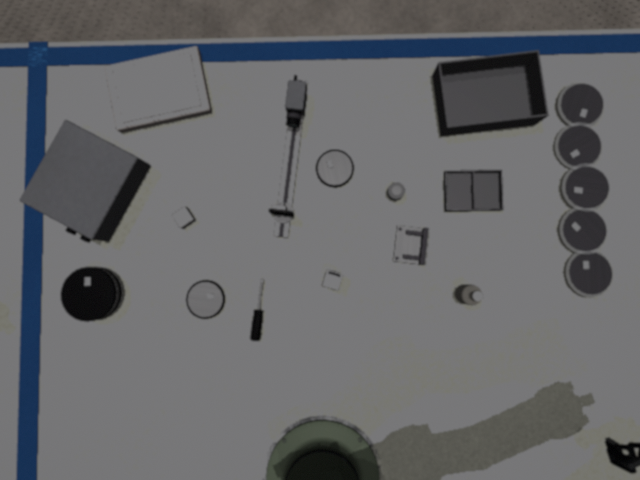

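The scene view shows the housing at (288,240) with its ring facing the scene camera, the nest at (220,305) and the mirror at (375,258). In the top view the housing is at about (332,280), the nest at (411,246) and the mirror at (283,212). Next I'll enlarge these areas.

```bash
cat > h.py <<'E'
import numpy as np, cv2
from workcell import bot
def cam(n):
    c=bot.camera_info(n); K=np.array([[c['fx'],0,c['cx']],[0,c['fy'],c['cy']],[0,0,1]]); 
    return K,np.array(c['rvec']),np.array(c['tvec'])
def proj(n,P):
    K,r,t=cam(n); return cv2.projectPoints(np.array(P,float).reshape(-1,1,3),r,t,K,None)[0].reshape(-1,2)
def back(n,uv,z):
    K,r,t=cam(n); R=cv2.Rodrigues(r)[0]; C=-R.T@t
    uv=np.array(uv,float).reshape(-1,2); d=(np.linalg.inv(K)@np.c_[uv,np.ones(len(uv))].T).T@R
    return C+d*((z-C[2])/d[:,2])[:,None]
def crop(im,x0,y0,w,h,out):
    s=min(800//w,600//h); c=im[y0:y0+h,x0:x0+w]
    c=cv2.convertScaleAbs(c,alpha=1.8)
    c=cv2.resize(c,None,fx=s,fy=s,interpolation=cv2.INTER_CUBIC)
    for i in range(0,w,10):
        cv2.line(c,(i*s,0),(i*s,6 if i%50 else 14),(0,0,255),1)
        if i%20==0: cv2.putText(c,str(x0+i),(i*s,24),0,.4,(0,0,255),1)
    for j in range(0,h,10):
        cv2.line(c,(0,j*s),(6,j*s),(0,0,255),1)
        if j%20==0: cv2.putText(c,str(y0+j),(8,j*s+4),0,.4,(0,0,255),1)
    cv2.imwrite(out,c)
E
python3 - <<'E'
from h import *
a=cv2.imread("pics/top0.png");b=cv2.imread("pics/scene0.png")
crop(a,310,200,133,100,"pics/t1.png")
crop(a,260,60,80,185 if 0 else 60,"pics/t2b.png")
crop(a,250,180,80,60,"pics/t2.png")
crop(b,190,215,133,115,"pics/s1.png")
crop(b,340,220,150,195,"pics/s2.png")
E
```

```text
(no output)
```

View pics/t1.png

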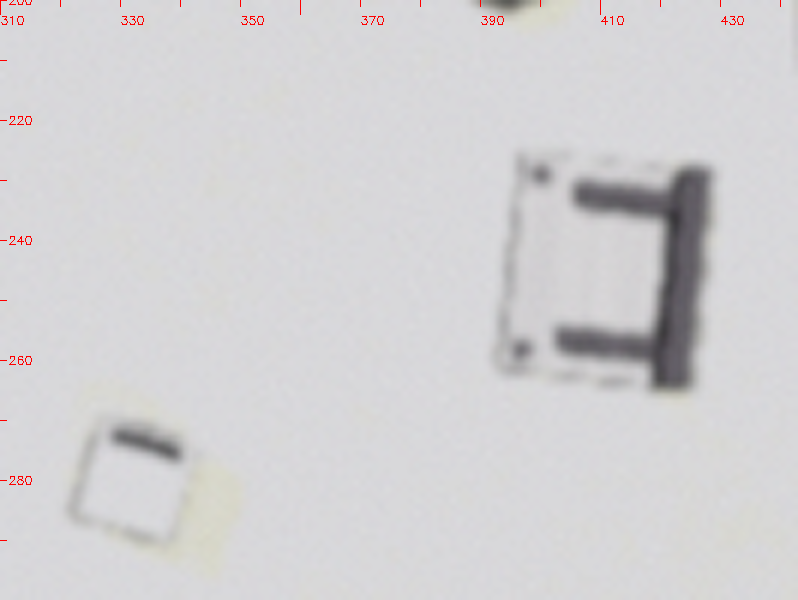

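View pics/t2.png

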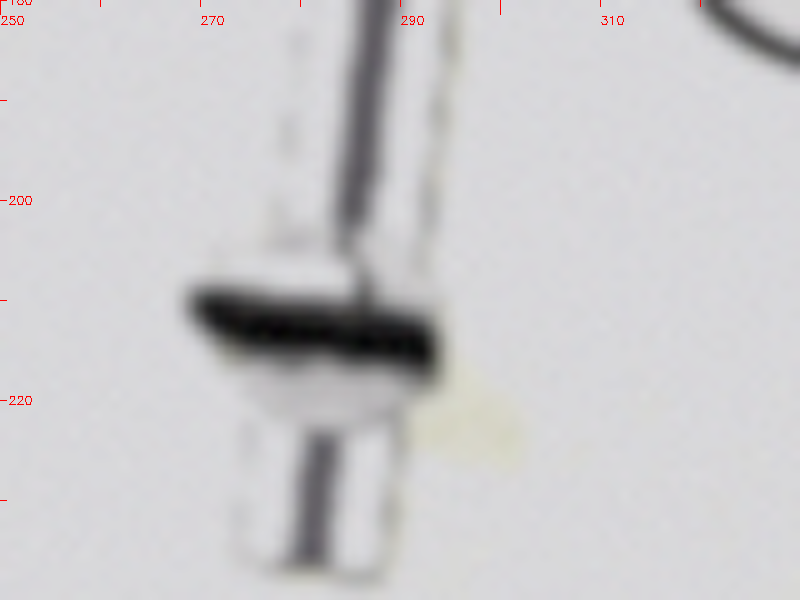

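View pics/s1.png

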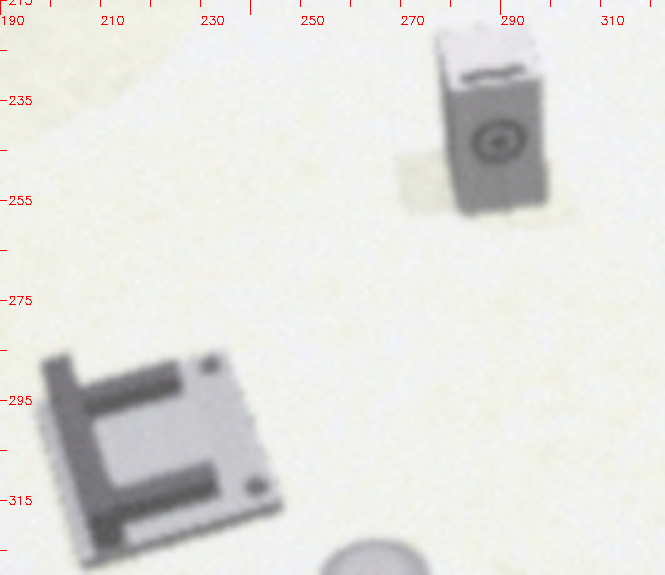

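View pics/s2.png

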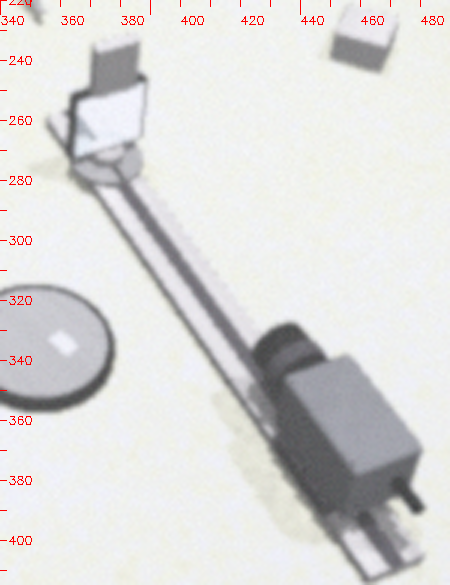

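View pics/t2b.png

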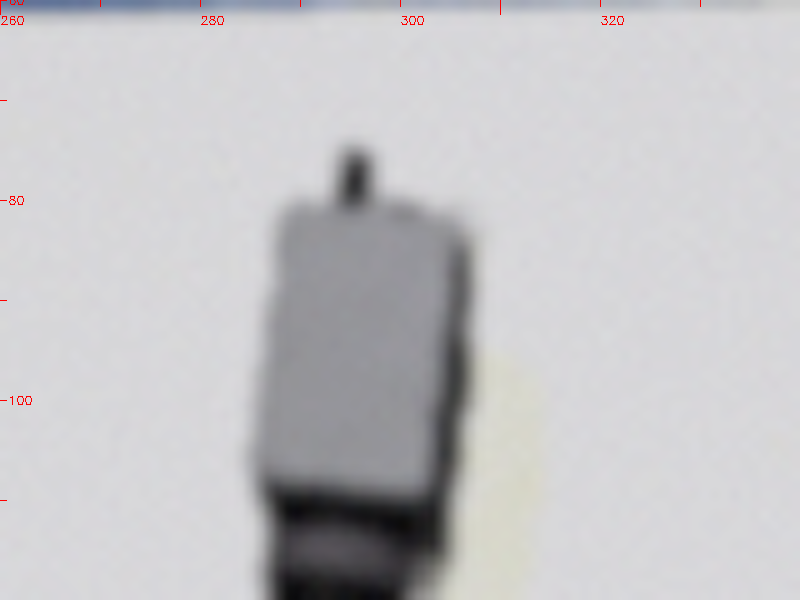

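```bash
cat > fit.py <<'E'
from h import *
from scipy.optimize import least_squares
def W(p,P):
    P=np.array(P,float)/1000; c,s=np.cos(p[2]),np.sin(p[2])
    return np.c_[p[0]+c*P[:,0]-s*P[:,1],p[1]+s*P[:,0]+c*P[:,1],P[:,2]]
def fit(obs,p0):
    def r(p):
        o=[]
        for n in('top','scene'):
            L=[x for x in obs if x[0]==n]
            if L: o.append((proj(n,W(p,[x[1] for x in L]))-[x[2] for x in L]).ravel())
        return np.concatenate(o)
    s=least_squares(r,p0,loss='soft_l1',x_scale=[.01,.01,.05]); 
    print(s.x.round(4),'deg',np.degrees(s.x[2]).round(2)); print(r(s.x).reshape(-1,2).round(1).tolist()); return s.x
def overlay(n,img,p,segs,col):
    for a,b in segs:
        uv=proj(n,W(p,[a,b])); cv2.line(img,*[tuple(int(round((v*1)*16)) for v in q) for q in uv],col,1,cv2.LINE_AA,4)
E
python3 - <<'E'
from fit import *
T,S='top','scene'
print('housing')
h=[(T,(20,20,75),(325.8,270.8)),(T,(-20,20,75),(321.7,285.8)),(T,(-20,-20,75),(338,290.8)),(T,(20,-20,75),(342.2,275.8)),
(T,(17.5,14,75),(328.7,272.8)),(T,(17.5,-14,75),(340,275.8)),
(S,(20,0,42),(190+498/5,215+140/5)),(S,(20,20,75),(298.2,231)),(S,(20,20,0),(299.3,255.8)),(S,(20,-20,0),(282.6,257.8)),(S,(20,-20,75),(280.4,233)),(S,(-20,-20,75),(277.4,222)),(S,(-20,20,75),(295,219.8))]
H=fit(h,[.5,0,0])
print('nest')
n=[(T,(48,-45,8),(396.5,225.8)),(T,(48,45,8),(393.3,261.7)),(T,(-20,-45,30),(423.3,227.5)),(T,(-32,-45,30),(428.7,228)),(T,(-20,45,30),(419,264.7)),(T,(-32,45,30),(425,264.7)),
(T,(20,-35,20),(405.8,230)),(T,(20,-25,20),(405.8,234.5)),(T,(20,25,20),(402.5,254.7)),(T,(20,35,20),(402.5,259.2)),
(S,(48,45,8),(235,285.4)),(S,(48,-45,8),(246.4,316)),(S,(-32,-45,8),(207.6,328)),(S,(-32,45,30),(198.4,287.6)),(S,(-20,45,30),(203.6,286)),(S,(-32,-45,30),(209,319)),(S,(-20,-45,30),(214.4,318))]
N=fit(n,[.55,-.2,1.5])
print('rig')
r=[(T,(210+70+0,22,72),(288.5,80.5)),(T,(280,-22,72),(306.5,81.5)),(T,(210,22,72),(285.5,108)),(T,(210,-22,72),(303,109.5))]
r2=[(T,(0,28,78),(269,210)),(T,(0,-28,78),(293,214)),(S,(0,28,78),(388.7,245)),(S,(0,-28,78),(364,251)),(S,(0,-28,22),(363.3,272.7)),(S,(0,28,22),(387.7,265)),(S,(5,-16,119.5),(371.7,236.7)),(S,(5,16,119.5),(386,234.3))]
for z in (10,72):
  print(z,back(T,[(287.5,180),(285,201.5),(282.5,223),(281,236.5)],.01).round(4).tolist(),back(T,[x[2] for x in r],.072).round(4).tolist())
R=fit(r2,[.65,.05,0])
E
```

```text
housing
[ 0.4724 -0.0322 -0.307 ] deg -17.59
[[0.1, -1.3], [-0.7, 0.2], [-0.5, 0.2], [0.2, -1.4], [-0.6, -1.5], [-0.4, -1.1], [-0.1, -0.3], [-0.3, -1.4], [-0.1, -0.1], [-1.0, 0.6], [-0.8, -0.7], [-0.7, -0.9], [-0.4, -1.2]]
nest
[ 0.5546 -0.2317  1.4443] deg 82.75
[[-1.9, -0.8], [-2.4, -0.6], [0.3, -0.3], [-0.2, -0.3], [0.9, -0.7], [-0.1, -0.1], [0.4, -0.2], [-0.0, -0.6], [1.2, -0.6], [0.8, -1.0], [1.3, -1.6], [2.1, -2.3], [0.7, -1.8], [-1.9, -0.4], [-1.2, -0.5], [-2.5, -0.4], [-1.7, -1.4]]
rig
10 [[0.7225, 0.0747, 0.01], [0.6685, 0.0815, 0.01], [0.6148, 0.0882, 0.01], [0.5812, 0.0922, 0.01]] [[0.9528, 0.0641, 0.072], [0.9494, 0.0208, 0.072], [0.8853, 0.072, 0.072], [0.8808, 0.03, 0.072]]
72 [[0.7225, 0.0747, 0.01], [0.6685, 0.0815, 0.01], [0.6148, 0.0882, 0.01], [0.5812, 0.0922, 0.01]] [[0.9528, 0.0641, 0.072], [0.9494, 0.0208, 0.072], [0.8853, 0.072, 0.072], [0.8808, 0.03, 0.072]]
[ 0.6372  0.0869 -0.1554] deg -8.9
[[-0.9, -1.0], [-1.4, -1.7], [-0.1, 0.3], [-0.2, 1.0], [-0.8, -0.6], [-1.2, 0.3], [-0.2, -0.5], [0.1, -2.0]]
```

```bash
cat > fit1.py <<'E'
from fit import *
T,S='top','scene'
sh=lambda L:[(a,b,(c[0]-.42,c[1]-.42)) for a,b,c in L]
print('housing')
h=[(T,(20,20,75),(325.8,270.8)),(T,(-20,20,75),(321.7,285.8)),(T,(-20,-20,75),(338,290.8)),(T,(20,-20,75),(342.2,275.8)),
(S,(20,0,42),(190+498/5,215+140/5)),(S,(20,20,75),(298.2,231)),(S,(20,20,0),(299.3,255.8)),(S,(20,-20,0),(282.6,257.8)),(S,(20,-20,75),(280.4,233)),(S,(-20,-20,75),(277.4,222)),(S,(-20,20,75),(295,219.8))]
H=fit(sh(h),[.5,0,0])
print('nest')
n=[(T,(40,-45,8),(396.5,225.8)),(T,(40,45,8),(393.3,261.7)),(T,(-20,-45,30),(423.3,227.5)),(T,(-32,-45,30),(428.7,228)),(T,(-20,45,30),(419,264.7)),(T,(-32,45,30),(425,264.7)),
(T,(20,-35,20),(405.8,230)),(T,(20,-25,20),(405.8,234.5)),(T,(20,25,20),(402.5,254.7)),(T,(20,35,20),(402.5,259.2)),
(S,(40,45,8),(235,285.4)),(S,(40,-45,8),(246.4,316)),(S,(-40,-45,8),(207.6,328)),(S,(-32,45,30),(198.4,287.6)),(S,(-20,45,30),(203.6,286)),(S,(-32,-45,30),(209,319)),(S,(-20,-45,30),(214.4,318))]
N=fit(sh(n),[.55,-.2,1.5])
print('rig')
r2=[(T,(0,28,78),(269,210)),(T,(0,-28,78),(293,214)),(S,(0,28,78),(388.7,245)),(S,(0,-28,78),(364,251)),(S,(0,-28,22),(363.3,272.7)),(S,(0,28,22),(387.7,265)),(S,(5,-16,119.5),(371.7,236.7)),(S,(5,16,119.5),(386,234.3)),
(T,(280,22,72),(288.5,80.5)),(T,(280,-22,72),(306.5,81.5)),(T,(210,22,72),(285.5,108)),(T,(210,-22,72),(303,109.5)),
(T,(90,0,10),(287.5,180)),(T,(-56,0,10),(281,236.5))]
r2=r2[:8]+r2[12:]
# slot points: fix along-rail separately
R=fit(sh(r2),[.65,.05,0])
np.save('poses.npy',[H,N,R])
def box(x0,x1,y0,y1,z0,z1):
    c=[(x,y,z) for x in(x0,x1) for y in(y0,y1) for z in(z0,z1)]
    return [(a,b) for i,a in enumerate(c) for b in c[i+1:] if sum(u!=v for u,v in zip(a,b))==1]
segs={'H':box(-20,20,-20,20,0,75)+[((20,-12,42),(20,12,42)),((20,0,30),(20,0,54))],'N':box(-40,40,-45,45,0,8)+box(-32,-20,-45,45,8,30)+box(-20,20,25,35,8,20)+box(-20,20,-35,-25,8,20),
'R':[((0,-28,22),(0,28,22)),((0,28,22),(0,28,78)),((0,28,78),(0,-28,78)),((0,-28,78),(0,-28,22))]+box(-5,5,-16,16,77.5,119.5)+[((-80,0,10),(210,0,10))]+box(210,280,-22,22,28,72)}
if __name__=='__main__':
  for nme,win in(('top',[(310,200,133,100),(255,180,80,60)]),('scene',[(190,215,133,115),(340,220,150,195)])):
    im=cv2.imread(f'pics/{nme}0.png'); 
    for i,w in enumerate(win):
        x,y,ww,hh=w; s=min(800//ww,600//hh)
        c=cv2.resize(cv2.convertScaleAbs(im[y:y+hh,x:x+ww],alpha=1.8),None,fx=s,fy=s,interpolation=cv2.INTER_CUBIC)
        for k,p,col in(('H',H,(0,0,255)),('N',N,(0,160,0)),('R',R,(255,0,0))):
            for a,b in segs[k]:
                uv=(proj(nme,W(p,[a,b]))-[x,y]+.5)*s-.5
                cv2.line(c,*[tuple(int(v*16) for v in q) for q in uv],col,1,cv2.LINE_AA,4)
        cv2.imwrite(f'pics/ov_{nme}{i}.png',c)
E
python3 fit1.py
```

```text
housing
[ 0.4725 -0.0321 -0.3064] deg -17.56
[[0.5, -0.9], [-0.3, 0.6], [-0.2, 0.6], [0.5, -1.0], [0.4, 0.1], [0.2, -1.0], [0.4, 0.3], [-0.5, 1.0], [-0.3, -0.3], [-0.2, -0.4], [0.1, -0.8]]
nest
[ 0.5555 -0.2292  1.4469] deg 82.9
[[0.7, -0.3], [0.3, -0.1], [-0.4, -0.2], [-0.9, -0.2], [0.4, -0.6], [-0.7, -0.0], [-0.3, -0.1], [-0.7, -0.5], [0.6, -0.4], [0.2, -0.9], [-0.8, -0.4], [-0.0, -0.9], [-1.6, -0.3], [-0.2, -0.2], [0.5, -0.3], [-0.6, -0.2], [0.2, -1.2]]
rig
[ 0.6363  0.0868 -0.1329] deg -7.61
[[-0.5, 0.1], [-0.9, -1.2], [0.3, -0.7], [-0.4, 0.6], [-0.1, 0.3], [0.0, 1.4], [-0.6, -0.2], [-1.2, 0.3], [-0.0, -0.3], [0.1, -1.9]]
```

View pics/ov_top0.png

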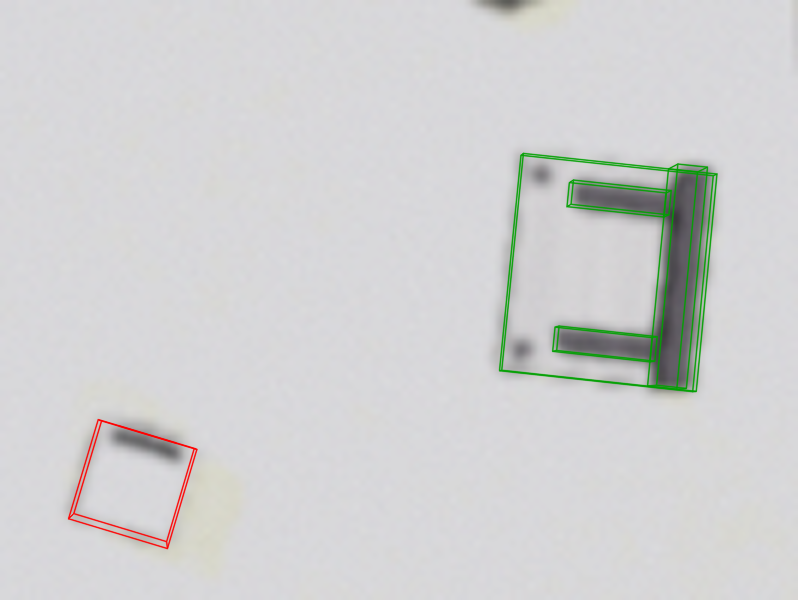

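View pics/ov_top1.png

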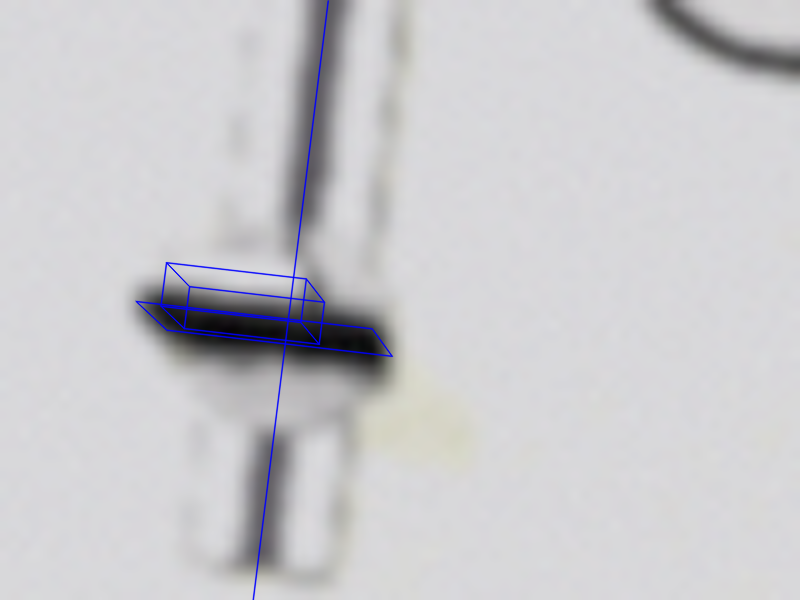

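View pics/ov_scene0.png

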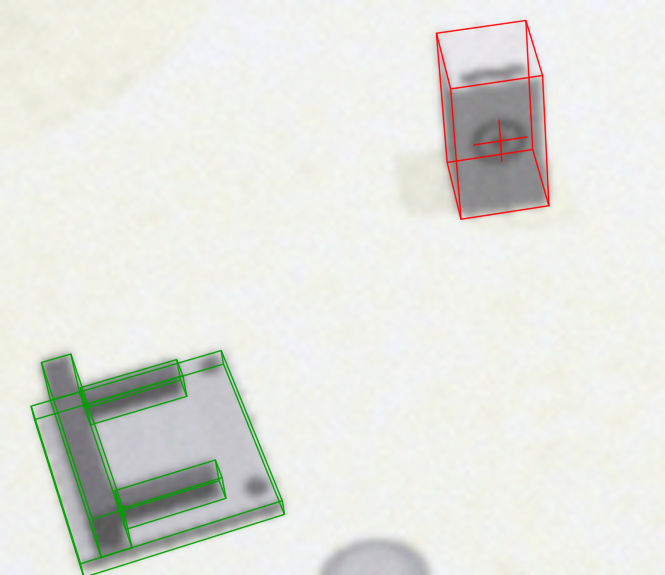

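View pics/ov_scene1.png

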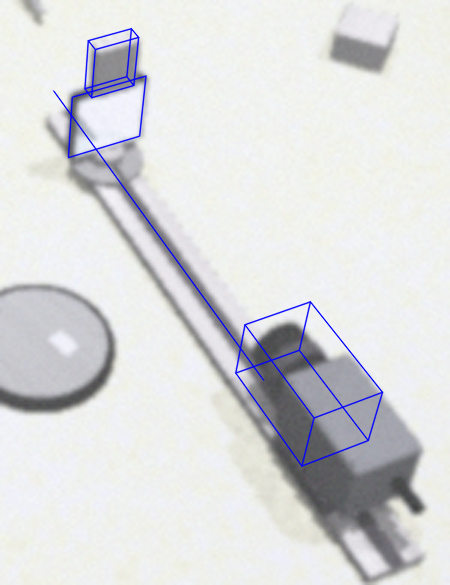

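```bash
python3 - <<'E'
from h import *
for n in('top','scene'):
    a=np.mean([bot.grab_frame(n).astype(float) for _ in range(6)],0)[:,:,::-1]
    np.save(f'avg_{n}.npy',a); cv2.imwrite(f'pics/avg_{n}.png',a)
    x0,y0,w,h=(262,195,40,50) if n=='top' else (350,225,50,60)
    s=12 if n=='top' else 10
    c=a[y0:y0+h,x0:x0+w]*1.7; c=np.clip(c,0,255).astype(np.uint8)
    c=cv2.resize(c,None,fx=s,fy=s,interpolation=cv2.INTER_LANCZOS4)
    for i in range(0,w,5): cv2.line(c,(int((i+.5)*s),0),(int((i+.5)*s),5),(0,0,255));cv2.putText(c,str(x0+i),(int((i+.5)*s),16),0,.4,(0,0,255),1)
    for i in range(0,h,5): cv2.line(c,(0,int((i+.5)*s)),(5,int((i+.5)*s)),(0,0,255));cv2.putText(c,str(y0+i),(8,int((i+.5)*s)),0,.4,(0,0,255),1)
    cv2.imwrite(f'pics/m_{n}.png',c)
E
```

```text
[ WARN:0@9.511] global loadsave.cpp:1063 imwrite_ Unsupported depth image for selected encoder is fallbacked to CV_8U.
```

View pics/m_top.png

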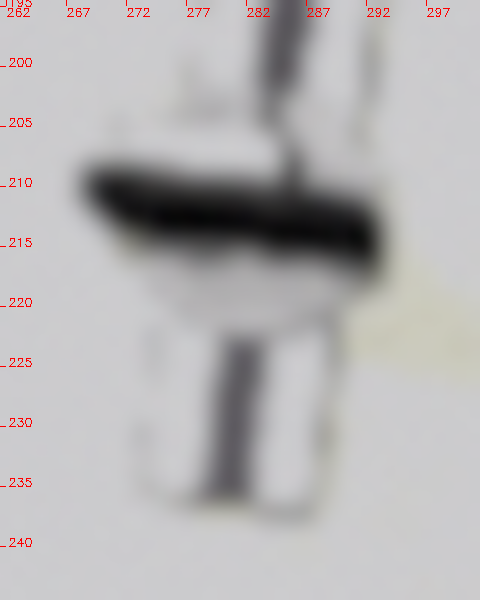

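View pics/m_scene.png

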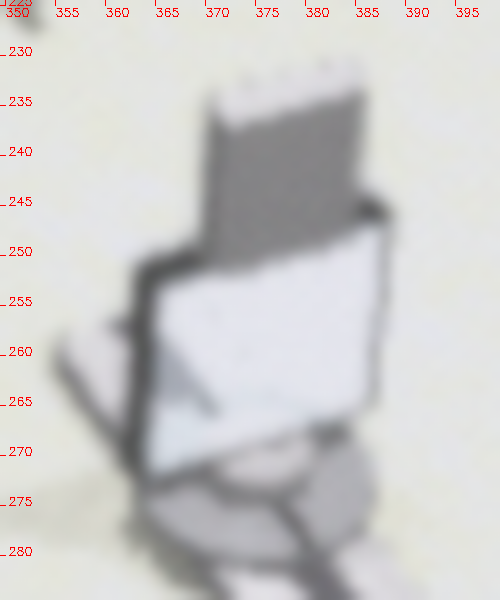

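```bash
cat > rig.py <<'E'
from fit import *
T,S='top','scene'
g=np.load('avg_top.npy').mean(2)
pts=[]
for r in list(range(130,201,3))+list(range(225,235,2)):
    c0=284.7+(195-r)*.117; xs=np.arange(int(c0)-4,int(c0)+6); w=np.clip(g[r,xs].max()*.93-g[r,xs],0,None); pts.append(((w*xs).sum()/w.sum(),r))
pts=np.array(pts); P=back(T,pts,.010)
vx,vy,x0,y0=cv2.fitLine(P[:,:2].astype(np.float32),cv2.DIST_HUBER,0,.01,.01).ravel()
if vx<0: vx,vy=-vx,-vy
print('line yaw',np.degrees(np.arctan2(vy,vx)),'y at x=.63',y0+vy/vx*(.63-x0)); 
print('res mm',((P[:,1]-y0-vy/vx*(P[:,0]-x0))*1000).round(1))
f=lambda L:[(S,a,b) for a,b in L]
obs=f([((0,-28,78),(365.3,253)),((0,28,78),(388.3,247)),((0,-28,22),(364.8,272.8)),((0,28,22),(386.3,266)),((5,-16,119.5),(371.5,237.5)),((5,16,119.5),(385.3,234)),((-5,-16,119.5),(370.3,234)),((-5,16,119.5),(384.5,231))])
print('scene only');a=fit(obs,[.63,.08,-.15])
yaw=np.arctan2(vy,vx)
# y on line for given x
from scipy.optimize import least_squares
def rr(x): 
    p=[x[0],y0+vy/vx*(x[0]-x0)+x[1],yaw]; return (proj(S,W(p,[o[1] for o in obs]))-[o[2] for o in obs]).ravel()
for free in(0,1):
    s=least_squares(lambda q: rr([q[0],q[1] if free else 0]),[.63,0.]); print(s.x, rr([s.x[0],s.x[1] if free else 0]).reshape(-1,2).round(1).tolist())
s=least_squares(lambda q: rr([q[0],0]),[.63]).x[0]
print('rig', s, y0+vy/vx*(s-x0),yaw)
E
python3 rig.py
```

```text
line yaw -7.6946993 y at x=.63 0.08745842
res mm [-0.6 -0.5  0.1 -0.1  0.2  0.3  0.2  0.1 -0.1 -0.2  0.   0.3  0.1  0.
 -0.3 -0.1 -0.1  0.   0.1  0.3  0.1 -0.  -0.3  0.   0.   0.2  0.1 -0.1
 -0.1]
scene only
[ 0.6406  0.0857 -0.1437] deg -8.24
[[-1.0, 0.3], [0.8, -0.7], [-1.8, 0.6], [0.6, 0.4], [0.5, -0.1], [1.3, -0.6], [-0.6, 0.4], [-0.3, -0.5]]
[0.6406158 0.       ] [[-0.8, 0.3], [0.8, -0.8], [-1.6, 0.6], [0.7, 0.3], [0.7, -0.1], [1.4, -0.7], [-0.4, 0.4], [-0.2, -0.6]]
[ 6.40695007e-01 -2.51232792e-04] [[-0.9, 0.3], [0.8, -0.8], [-1.7, 0.7], [0.6, 0.3], [0.6, -0.1], [1.3, -0.6], [-0.5, 0.5], [-0.3, -0.5]]
rig 0.6406160786890714 0.08602406542427077 -0.13429785
```

```bash
cat > go.py <<'E'
from h import *
def wrap(a): return (a+np.pi)%(2*np.pi)-np.pi
def delta(x,y,z,yawdeg):
    s=bot.observe(); p=s['position']; R=cv2.Rodrigues(np.zeros(3))[0]
    from scipy.spatial.transform import Rotation as Ro
    M=Ro.from_euler('xyz',s['tool_rot']).as_matrix()
    d=M.T@(np.array([x,y,z])-p)*1000
    w=np.radians(yawdeg); 
    cur=np.arctan2(M[1,0],M[0,0])
    print('t',round(s['clock'],2),'pos',(p*1000).round(1),'yaw',np.degrees(cur).round(2),'rot',np.degrees(s['tool_rot']).round(2),'F',np.round(s['force'],1),'M',np.round(s['moment'],2),'w',round(s['grip_width']*1000,1))
    print('dx %.1f dy %.1f dz %.1f yaw %.4f'%(*d,-wrap(w-cur)))
if __name__=='__main__':
    import sys; delta(*map(float,sys.argv[1:]))
E
python3 go.py .4725 -.0321 .2 -107.56
python3 - <<'E'
from fit import *
T,S='top','scene'
sh=lambda L:[(a,b,(c[0]-.42,c[1]-.42)) for a,b,c in L]
n=[(T,(-20,-45,30),(423.3,227.5)),(T,(-32,-45,30),(428.7,228)),(T,(-20,45,30),(419,264.7)),(T,(-32,45,30),(425,264.7)),
(T,(20,-35,20),(405.8,230)),(T,(20,-25,20),(405.8,234.5)),(T,(20,25,20),(402.5,254.7)),(T,(20,35,20),(402.5,259.2)),
(S,(-32,45,30),(198.4,287.6)),(S,(-20,45,30),(203.6,286)),(S,(-32,-45,30),(209,319)),(S,(-20,-45,30),(214.4,318)),(S,(20,35,20),(225.4,287)),(S,(20,-25,20),(233,307))]
fit(sh(n),[.55,-.2,1.5])
print(proj(T,W([.6406,.0860,-.1343],[(-26,0,18),(0,0,18),(26,0,18)])))
E
```

```text
t 0.7 pos [ 170.2 -601.4  231.3] yaw -74.2 rot [-90.    0.  -74.2] F [ 0.4 -0.  -0.6] M [-0.   -0.01 -0.05] w 85.5
dx -465.4 dy 31.3 dz 445.9 yaw 0.5822
[ 0.5552 -0.2295  1.4455] deg 82.82
[[-0.2, -0.1], [-0.7, -0.1], [0.5, -0.5], [-0.6, 0.1], [-0.1, 0.0], [-0.5, -0.4], [0.7, -0.4], [0.3, -0.8], [-0.3, -0.2], [0.3, -0.3], [-0.9, -0.3], [-0.0, -1.2], [-0.3, -0.2], [-0.2, -0.1]]
[[281.61945103 222.66421311]
 [282.93626885 212.26523972]
 [284.24923447 201.89668746]]
```

```bash
python3 -m crank '[{"dx":-40,"dz":38,"yaw":0.1},{"dx":-120,"dz":114,"yaw":0.3},{"dx":-200,"dz":190,"yaw":0.5},{"dx":-465,"dz":446,"yaw":0.582},{"dx":-465,"dz":446,"yaw":0.582},{"dx":-465,"dz":446,"yaw":0.582},{"dx":-465,"dz":446,"yaw":0.582},{"dx":-465,"dz":446,"yaw":0.582},{"dx":-465,"dz":446,"yaw":0.582},{"dx":-465,"dz":446,"yaw":0.582},{"dx":-465,"dz":446,"yaw":0.582},{"dx":-465,"dz":446,"yaw":0.582}]' 60; python3 go.py .4725 -.0321 .15 -107.56
```

```text
t 0.7 pos [ 170.2 -601.4  231.3] yaw -74.2 rot [-90.    0.  -74.2] F [ 0.4 -0.  -0.6] M [-0.   -0.01 -0.05] w 85.5
dx -465.4 dy 81.3 dz 445.9 yaw 0.5822$[0]: bad value
```

```bash
python3 -m crank '[{"hand":0,"dx":-40,"dy":0,"dz":38,"yaw":0.1},{"hand":0,"dx":-80,"dy":0,"dz":76,"yaw":0.2},{"hand":0,"dx":-465,"dy":0,"dz":446,"yaw":0.582},{"hand":0,"dx":-465,"dy":0,"dz":446,"yaw":0.582},{"hand":0,"dx":-465,"dy":0,"dz":446,"yaw":0.582},{"hand":0,"dx":-465,"dy":0,"dz":446,"yaw":0.582},{"hand":0,"dx":-465,"dy":0,"dz":446,"yaw":0.582},{"hand":0,"dx":-465,"dy":0,"dz":446,"yaw":0.582},{"hand":0,"dx":-465,"dy":0,"dz":446,"yaw":0.582},{"hand":0,"dx":-465,"dy":0,"dz":446,"yaw":0.582},{"hand":0,"dx":-465,"dy":0,"dz":446,"yaw":0.582},{"hand":0,"dx":-465,"dy":0,"dz":446,"yaw":0.582}]' 60; python3 go.py .4725 -.0321 .15 -107.56
```

```text
clock: 1.7
position: [0.4019, -0.1649, 0.2317]
tool_rot: [-1.57, -0.0, -1.877]
force: [1.8, -1.4, 0.8]
grip_width: 0.0853
t 1.7 pos [ 401.9 -164.9  231.7] yaw -107.55 rot [ -89.95   -0.   -107.55] F [ 1.8 -1.4  0.8] M [-0.03 -0.08 -0.06] w 85.3
dx -147.9 dy 81.7 dz 27.2 yaw 0.0001
```

```bash
python3 -m crank '[{"hand":0,"dx":-35,"dy":10,"dz":6,"yaw":0},{"hand":0,"dx":-70,"dy":25,"dz":13,"yaw":0},{"hand":0,"dx":-105,"dy":40,"dz":19,"yaw":0},{"hand":0,"dx":-135,"dy":60,"dz":25,"yaw":0},{"hand":0,"dx":-140,"dy":75,"dz":26,"yaw":0},{"hand":0,"dx":-140,"dy":75,"dz":26,"yaw":0},{"hand":0,"dx":-140,"dy":75,"dz":26,"yaw":0}]' 60; python3 go.py .4725 -.0321 .035 -107.56
python3 - <<'E'
from h import *
a=bot.grab_frame('top')[:,:,::-1]; crop(a,280,230,100,75,'pics/t3.png')
E
```

```text
clock: 2.28
position: [0.4678, -0.0414, 0.1561]
tool_rot: [-1.572, -0.001, -1.877]
force: [-0.1, -0.6, 0.9]
grip_width: 0.0856
t 2.28 pos [467.8 -41.4 156.1] yaw -107.52 rot [-9.0090e+01 -4.0000e-02 -1.0752e+02] F [-0.1 -0.6  0.9] M [-0.05 -0.02 -0.  ] w 85.6
dx -10.3 dy 121.1 dz 1.9 yaw 0.0007
```

View pics/t3.png

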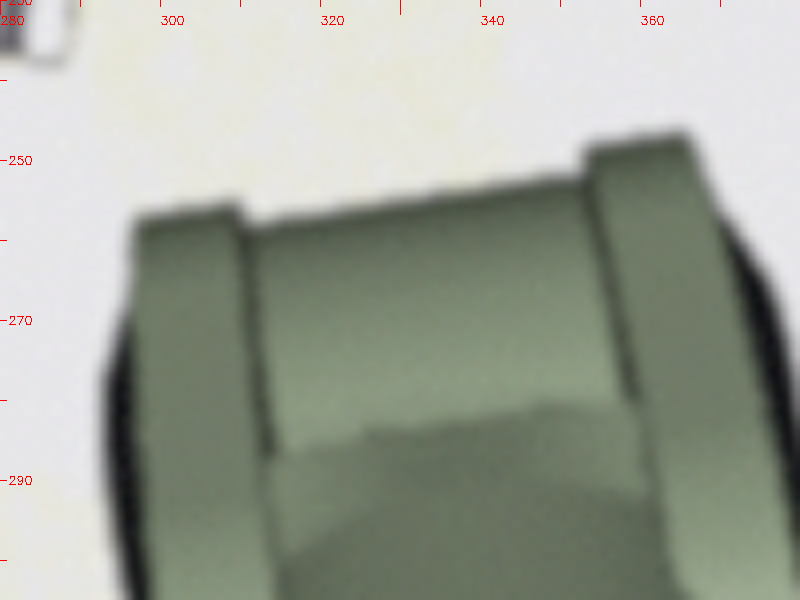

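The arm hides the housing from above, so I'll go down on the measured pose.

```bash
python3 -m crank '[{"hand":0,"dx":-10,"dy":5,"dz":2,"yaw":0},{"hand":0,"dx":-10,"dy":35,"dz":2,"yaw":0},{"hand":0,"dx":-10,"dy":70,"dz":2,"yaw":0},{"hand":0,"dx":-10,"dy":100,"dz":2,"yaw":0},{"hand":0,"dx":-10,"dy":118,"dz":2,"yaw":0},{"hand":0,"dx":-10,"dy":121,"dz":2,"yaw":0},{"hand":0,"dx":-10,"dy":121,"dz":2,"yaw":0},{"hand":0,"dx":-10,"dy":121,"dz":2,"yaw":0}]' 60; python3 go.py .4725 -.0321 .035 -107.56
python3 - <<'E'
from h import *
a=bot.grab_frame('scene')[:,:,::-1]; crop(a,240,170,100,100,'pics/s3.png')
E
```

```text
clock: 3.0
position: [0.474, -0.0325, 0.0366]
tool_rot: [-1.569, 0.0, -1.878]
force: [0.4, -0.2, -0.4]
grip_width: 0.0855
t 3.0 pos [474.  -32.5  36.6] yaw -107.59 rot [-8.9920e+01  2.0000e-02 -1.0759e+02] F [ 0.4 -0.2 -0.4] M [-0.03 -0.03 -0.02] w 85.5
dx 0.1 dy 1.6 dz -1.5 yaw -0.0006
```

View pics/s3.png

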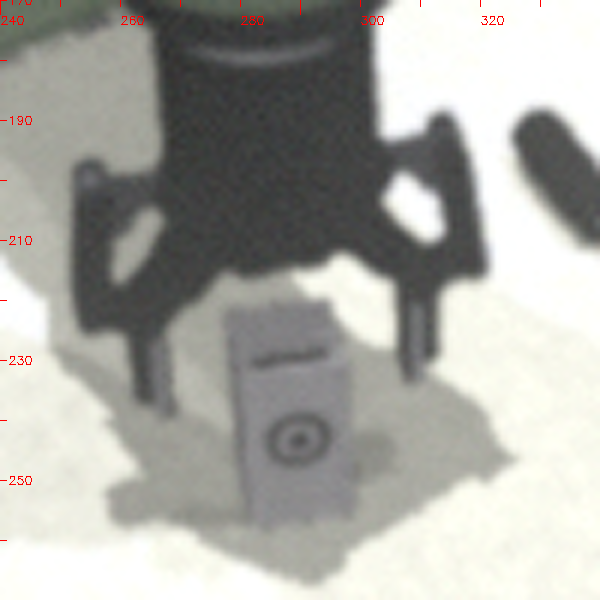

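The fingers straddle the housing at (262,235) and (308,230), with the ring at (287,243). I'll close now.

```bash
python3 -m crank '[{"hand":0.5,"dx":0,"dy":0,"dz":0,"yaw":0},{"hand":1,"dx":0,"dy":0,"dz":0,"yaw":0},{"hand":1,"dx":0,"dy":0,"dz":0,"yaw":0},{"hand":1,"dx":0,"dy":0,"dz":0,"yaw":0},{"hand":1,"dx":0,"dy":0,"dz":0,"yaw":0},{"hand":1,"dx":0,"dy":0,"dz":0,"yaw":0},{"hand":1,"dx":0,"dy":0,"dz":0,"yaw":0},{"hand":1,"dx":0,"dy":0,"dz":0,"yaw":0},{"hand":1,"dx":0,"dy":0,"dz":0,"yaw":0},{"hand":1,"dx":0,"dy":0,"dz":0,"yaw":0}]' 60; python3 go.py .4725 -.0321 .15 -107.56
python3 - <<'E'
from h import *
a=bot.grab_frame('scene')[:,:,::-1]; crop(a,240,170,100,100,'pics/s4.png')
E
```

```text
clock: 3.88
position: [0.4736, -0.0322, 0.0359]
tool_rot: [-1.57, 0.0, -1.877]
force: [-1.1, -0.9, 12.6]
grip_width: 0.0393
t 3.88 pos [473.6 -32.2  35.9] yaw -107.55 rot [-8.9950e+01  1.0000e-02 -1.0755e+02] F [-1.1 -0.9 12.6] M [-0.22  0.5   0.06] w 39.3
dx 0.2 dy -114.1 dz -1.0 yaw 0.0002
```

View pics/s4.png

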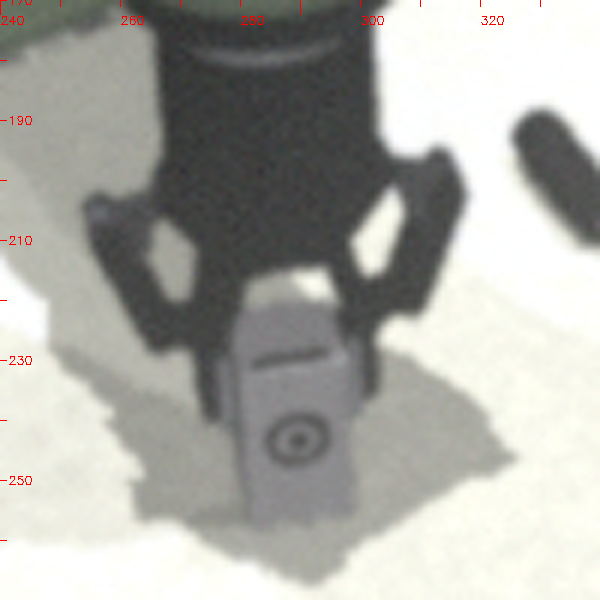

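```bash
python3 go.py .5564 -.2205 .115 -7.15; python3 -m crank '[{"hand":1,"dx":0,"dy":-10,"dz":0,"yaw":0},{"hand":1,"dx":0,"dy":-40,"dz":0,"yaw":0},{"hand":1,"dx":0,"dy":-80,"dz":0,"yaw":0},{"hand":1,"dx":0,"dy":-80,"dz":0,"yaw":0}]' 60; python3 go.py .5564 -.2205 .115 -7.15
```

```text
t 3.93 pos [473.6 -32.2  35.9] yaw -107.54 rot [-8.9950e+01  1.0000e-02 -1.0754e+02] F [-2.2  0.5 12.1] M [-0.15  0.5   0.05] w 39.6
dx 154.5 dy -79.0 dz 135.8 yaw -1.7522
clock: 4.27
position: [0.4756, -0.0322, 0.1211]
tool_rot: [-1.564, 0.002, -1.877]
force: [4.7, 0.7, -3.0]
grip_width: 0.0399
t 4.27 pos [475.6 -32.2 121.1] yaw -107.56 rot [ -89.62    0.12 -107.56] F [ 4.7  0.7 -3. ] M [-0.04 -0.35 -0.06] w 39.9
dx 155.1 dy 6.6 dz 133.8 yaw -1.7525
```

```bash
python3 -m crank '[{"hand":1,"dx":5,"dy":0,"dz":4,"yaw":-0.06},{"hand":1,"dx":18,"dy":0,"dz":15,"yaw":-0.18},{"hand":1,"dx":34,"dy":0,"dz":30,"yaw":-0.3},{"hand":1,"dx":51,"dy":0,"dz":44,"yaw":-0.42},{"hand":1,"dx":68,"dy":0,"dz":59,"yaw":-0.54},{"hand":1,"dx":85,"dy":0,"dz":73,"yaw":-0.66},{"hand":1,"dx":102,"dy":0,"dz":88,"yaw":-0.78},{"hand":1,"dx":119,"dy":0,"dz":103,"yaw":-0.9},{"hand":1,"dx":135,"dy":0,"dz":117,"yaw":-1.02},{"hand":1,"dx":147,"dy":0,"dz":127,"yaw":-1.14},{"hand":1,"dx":153,"dy":0,"dz":132,"yaw":-1.26},{"hand":1,"dx":155,"dy":0,"dz":135,"yaw":-1.38}]' 60; python3 go.py .5564 -.2205 .115 -7.15
```

```text
clock: 5.27
position: [0.5549, -0.2226, 0.1152]
tool_rot: [-1.572, 0.0, -0.493]
force: [-0.9, 0.4, -3.8]
grip_width: 0.0396
t 5.27 pos [ 554.9 -222.6  115.2] yaw -28.26 rot [-9.004e+01  1.000e-02 -2.826e+01] F [-0.9  0.4 -3.8] M [ 0.05  0.05 -0.02] w 39.6
dx 0.3 dy 0.2 dz 2.6 yaw -0.3685
```

```bash
python3 -m crank '[{"hand":1,"dx":0,"dy":0,"dz":2.5,"yaw":-0.1},{"hand":1,"dx":0,"dy":0,"dz":2.5,"yaw":-0.2},{"hand":1,"dx":0,"dy":0,"dz":2.5,"yaw":-0.3},{"hand":1,"dx":0,"dy":0,"dz":2.5,"yaw":-0.36},{"hand":1,"dx":0,"dy":0,"dz":2.5,"yaw":-0.368},{"hand":1,"dx":0,"dy":0,"dz":2.5,"yaw":-0.368}]' 60; python3 go.py .5564 -.2205 .06 -7.15
python3 - <<'E'
from h import *
a=bot.grab_frame('scene')[:,:,::-1]; crop(a,180,220,100,110,'pics/s5.png')
E
```

```text
clock: 5.77
position: [0.5561, -0.2187, 0.1153]
tool_rot: [-1.571, 0.0, -0.131]
force: [0.2, -0.1, -4.3]
grip_width: 0.0393
t 5.77 pos [ 556.1 -218.7  115.3] yaw -7.49 rot [-9.00e+01  3.00e-02 -7.49e+00] F [ 0.2 -0.1 -4.3] M [ 0.02 -0.   -0.05] w 39.3
dx 0.6 dy 55.3 dz -1.8 yaw -0.0060
```

View pics/s5.png

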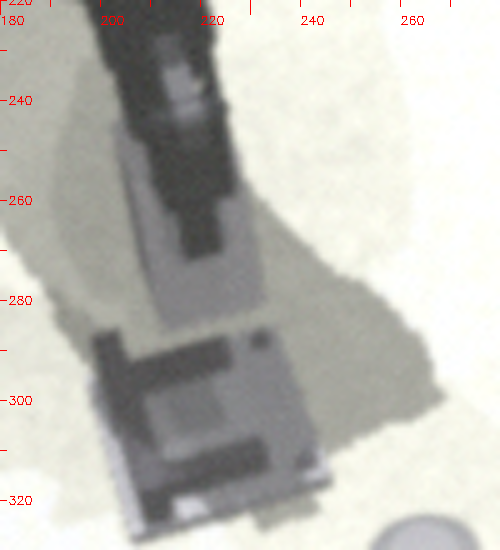

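```bash
python3 -m crank '[{"hand":1,"dx":0.5,"dy":5,"dz":-1.5,"yaw":-0.006},{"hand":1,"dx":0.5,"dy":20,"dz":-1.5,"yaw":-0.006},{"hand":1,"dx":0.5,"dy":40,"dz":-1.5,"yaw":-0.006},{"hand":1,"dx":0.5,"dy":52,"dz":-1.5,"yaw":-0.006},{"hand":1,"dx":0.5,"dy":60,"dz":-1.5,"yaw":-0.006},{"hand":1,"dx":0.5,"dy":64,"dz":-1.5,"yaw":-0.006},{"hand":1,"dx":0.5,"dy":64,"dz":-1.5,"yaw":-0.006},{"hand":1,"dx":0.5,"dy":64,"dz":-1.5,"yaw":-0.006}]' 60; python3 go.py .5564 -.2205 .0439 -7.15
python3 - <<'E'
from h import *
a=bot.grab_frame('scene')[:,:,::-1]; crop(a,180,220,100,110,'pics/s6.png')
E
```

```text
clock: 6.48
position: [0.557, -0.22, 0.0517]
tool_rot: [-1.571, -0.0, -0.123]
force: [0.9, -0.3, -3.6]
grip_width: 0.0393
t 6.48 pos [ 557.  -220.    51.7] yaw -7.05 rot [-9.00e+01 -2.00e-02 -7.05e+00] F [ 0.9 -0.3 -3.6] M [-0.02  0.04  0.07] w 39.3
dx -0.5 dy 7.8 dz -0.5 yaw 0.0017
```

View pics/s6.png

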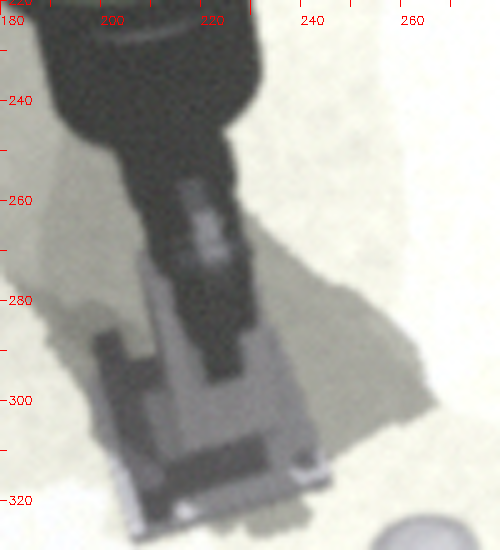

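The housing is between the rails and just in front of the fence. Next I'll lower it to touch, then push it back.

```bash
python3 -m crank '[{"hand":1,"dx":-0.5,"dy":3,"dz":0,"yaw":0},{"hand":1,"dx":-0.5,"dy":5,"dz":0,"yaw":0},{"hand":1,"dx":-0.5,"dy":7,"dz":0,"yaw":0},{"hand":1,"dx":-0.5,"dy":7,"dz":0,"yaw":0},{"hand":1,"dx":-0.5,"dy":7,"dz":0,"yaw":0}]' 60; python3 go.py .5554 -.2284 .0439 -7.15
```

```text
clock: 6.95
position: [0.5562, -0.22, 0.0443]
tool_rot: [-1.571, 0.0, -0.123]
force: [-0.0, -0.1, -3.9]
grip_width: 0.039
t 6.95 pos [ 556.2 -220.    44.3] yaw -7.05 rot [-90.     0.    -7.05] F [-0.  -0.1 -3.9] M [-0.01 -0.02  0.01] w 39.0
dx 0.2 dy 0.4 dz -8.4 yaw 0.0017
```

```bash
python3 -m crank '[{"hand":1,"dx":0,"dy":0.3,"dz":-3,"yaw":0},{"hand":1,"dx":0,"dy":0.5,"dz":-6,"yaw":0},{"hand":1,"dx":0,"dy":0.5,"dz":-7.5,"yaw":0},{"hand":1,"dx":0,"dy":0.5,"dz":-7.5,"yaw":0},{"hand":1,"dx":0,"dy":0.5,"dz":-7.5,"yaw":0}]' 60; python3 go.py .5554 -.2284 .0439 -7.15
```

```text
clock: 7.37
position: [0.5554, -0.2279, 0.044]
tool_rot: [-1.571, -0.001, -0.124]
force: [0.2, -1.7, 0.8]
grip_width: 0.0393
t 7.37 pos [ 555.4 -227.9   44. ] yaw -7.08 rot [-9.003e+01 -3.000e-02 -7.080e+00] F [ 0.2 -1.7  0.8] M [-0.42 -0.1  -0.04] w 39.3
dx 0.0 dy 0.1 dz -0.5 yaw 0.0012
```

```bash
python3 -m crank '[{"hand":1,"dx":0,"dy":0,"dz":-0.8,"yaw":0},{"hand":1,"dx":0,"dy":0,"dz":-0.8,"yaw":0},{"hand":1,"dx":0,"dy":0,"dz":-0.8,"yaw":0}]' 60; python3 go.py .5554 -.2284 .0439 -7.15;  python3 -m crank '[{"hand":1,"dx":0,"dy":0,"dz":-0.8,"yaw":0},{"hand":1,"dx":0,"dy":0,"dz":-0.8,"yaw":0},{"hand":1,"dx":0,"dy":0,"dz":-0.8,"yaw":0}]' 60; python3 go.py .5554 -.2284 .0439 -7.15
```

```text
clock: 7.62
position: [0.5554, -0.2282, 0.044]
tool_rot: [-1.571, -0.0, -0.123]
force: [0.9, 0.5, 3.2]
grip_width: 0.0394
t 7.62 pos [ 555.4 -228.2   44. ] yaw -7.04 rot [-9.00e+01 -2.00e-02 -7.04e+00] F [0.9 0.5 3.2] M [ 0.23 -0.22  0.02] w 39.4
dx 0.0 dy 0.1 dz -0.2 yaw 0.0019
clock: 7.87
position: [0.5554, -0.2286, 0.044]
tool_rot: [-1.57, -0.0, -0.123]
force: [0.5, 4.6, 5.8]
grip_width: 0.0393
t 7.87 pos [ 555.4 -228.6   44. ] yaw -7.03 rot [-8.998e+01 -3.000e-02 -7.030e+00] F [0.5 4.6 5.8] M [ 1.   -0.23  0.03] w 39.3
dx -0.0 dy 0.1 dz 0.2 yaw 0.0021
```

```bash
python3 -m crank '[{"hand":1,"dx":0,"dy":0,"dz":-0.8,"yaw":0},{"hand":1,"dx":0,"dy":0,"dz":-0.8,"yaw":0},{"hand":1,"dx":0,"dy":0,"dz":-0.8,"yaw":0}]' 60; python3 go.py .5554 -.2284 .0439 -7.15;  python3 -m crank '[{"hand":1,"dx":0,"dy":0,"dz":-0.8,"yaw":0},{"hand":1,"dx":0,"dy":0,"dz":-0.8,"yaw":0},{"hand":1,"dx":0,"dy":0,"dz":-0.8,"yaw":0}]' 60; python3 go.py .5554 -.2284 .0439 -7.15
python3 - <<'E'
from h import *
a=bot.grab_frame('scene')[:,:,::-1]; crop(a,180,220,100,110,'pics/s7.png')
a=bot.grab_frame('top')[:,:,::-1]; crop(a,370,200,100,75,'pics/t7.png')
E
```

```text
clock: 8.12
position: [0.5553, -0.2294, 0.044]
tool_rot: [-1.57, -0.0, -0.123]
force: [0.7, 5.0, 4.8]
grip_width: 0.0397
t 8.12 pos [ 555.3 -229.4   44. ] yaw -7.03 rot [-8.998e+01 -2.000e-02 -7.030e+00] F [0.7 5.  4.8] M [ 1.   -0.24  0.07] w 39.7
dx 0.0 dy 0.1 dz 1.0 yaw 0.0021
clock: 8.37
position: [0.5551, -0.2302, 0.044]
tool_rot: [-1.57, -0.0, -0.123]
force: [0.6, 4.3, 5.5]
grip_width: 0.0394
t 8.37 pos [ 555.1 -230.2   44. ] yaw -7.03 rot [-8.997e+01 -2.000e-02 -7.030e+00] F [0.6 4.3 5.5] M [ 1.04 -0.21  0.07] w 39.4
dx 0.0 dy 0.1 dz 1.8 yaw 0.0021
```

View pics/s7.png

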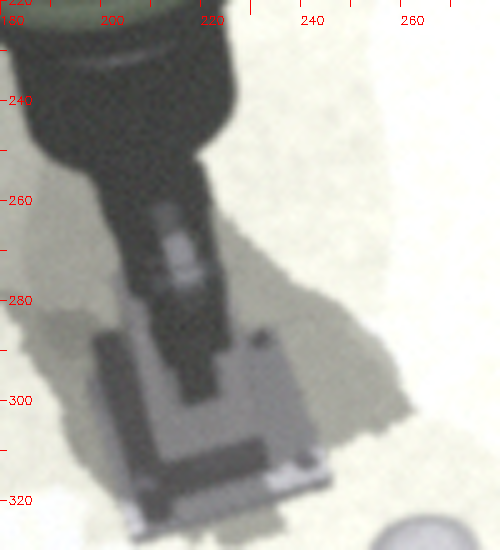

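View pics/t7.png

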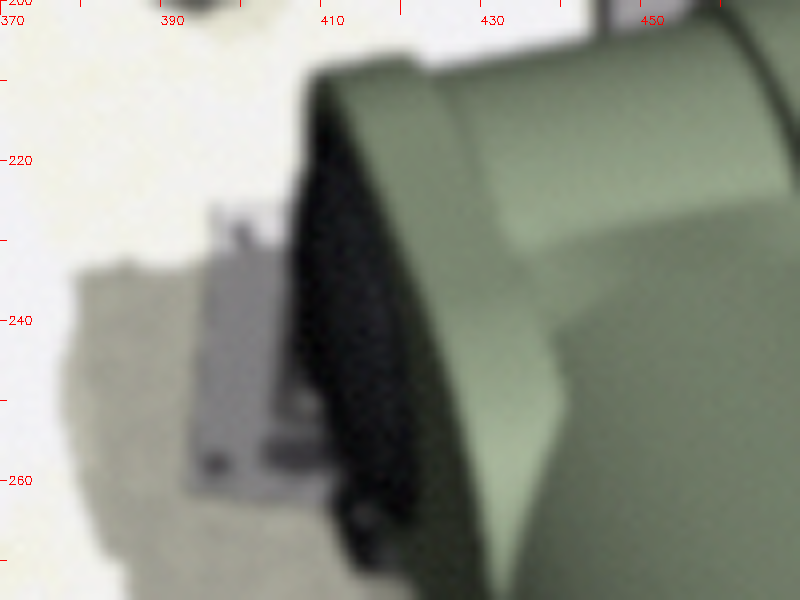

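```bash
python3 -m crank '[{"hand":1,"dx":0,"dy":0,"dz":-1,"yaw":0},{"hand":1,"dx":0,"dy":0,"dz":-1,"yaw":0},{"hand":1,"dx":0,"dy":0,"dz":-1,"yaw":0}]' 60; python3 go.py .5554 -.2284 .0439 -7.15;  python3 -m crank '[{"hand":1,"dx":0,"dy":0,"dz":-1,"yaw":0},{"hand":1,"dx":0,"dy":0,"dz":-1,"yaw":0},{"hand":1,"dx":0,"dy":0,"dz":-1,"yaw":0}]' 60; python3 go.py .5554 -.2284 .0439 -7.15
```

```text
clock: 8.72
position: [0.5551, -0.2304, 0.044]
tool_rot: [-1.569, -0.0, -0.122]
force: [0.8, 8.7, 6.3]
grip_width: 0.0393
t 8.72 pos [ 555.1 -230.4   44. ] yaw -7.0 rot [-8.992e+01 -2.000e-02 -7.000e+00] F [0.8 8.7 6.3] M [ 1.93 -0.15 -0.04] w 39.3
dx 0.0 dy 0.1 dz 2.0 yaw 0.0026
clock: 8.97
position: [0.5552, -0.2305, 0.044]
tool_rot: [-1.568, -0.0, -0.122]
force: [-0.5, 12.7, 7.9]
grip_width: 0.0394
t 8.97 pos [ 555.2 -230.5   44. ] yaw -6.98 rot [-8.986e+01 -2.000e-02 -6.980e+00] F [-0.5 12.7  7.9] M [ 2.93 -0.04 -0.2 ] w 39.4
dx -0.0 dy 0.1 dz 2.1 yaw 0.0030
```

Fence contact shows: the TCP stopped at y = -0.2305 while Fy climbed to 12.7 N. I'll ease off the push and release.

```bash
python3 -m crank '[{"hand":1,"dx":0,"dy":-0.3,"dz":1.2,"yaw":0},{"hand":1,"dx":0,"dy":-0.3,"dz":1.2,"yaw":0},{"hand":0.4,"dx":0,"dy":-0.3,"dz":1.2,"yaw":0},{"hand":0,"dx":0,"dy":-0.3,"dz":1.2,"yaw":0},{"hand":0,"dx":0,"dy":-0.3,"dz":1.2,"yaw":0},{"hand":0,"dx":0,"dy":-0.3,"dz":1.2,"yaw":0},{"hand":0,"dx":0,"dy":-0.3,"dz":1.2,"yaw":0},{"hand":0,"dx":0,"dy":-0.3,"dz":1.2,"yaw":0},{"hand":0,"dx":0,"dy":-0.3,"dz":1.2,"yaw":0}]' 60; python3 go.py .5554 -.2284 .17 -7.15
python3 - <<'E'
from h import *
a=bot.grab_frame('scene')[:,:,::-1]; crop(a,180,220,100,110,'pics/s8.png')
E
```

```text
clock: 9.72
position: [0.5548, -0.2315, 0.0441]
tool_rot: [-1.571, 0.0, -0.123]
force: [-0.1, 1.0, -0.9]
grip_width: 0.0854
t 9.72 pos [ 554.8 -231.5   44.1] yaw -7.06 rot [-90.     0.    -7.06] F [-0.1  1.  -0.9] M [ 0.02 -0.03  0.01] w 85.4
dx 0.2 dy -125.9 dz 3.2 yaw 0.0016
```

View pics/s8.png

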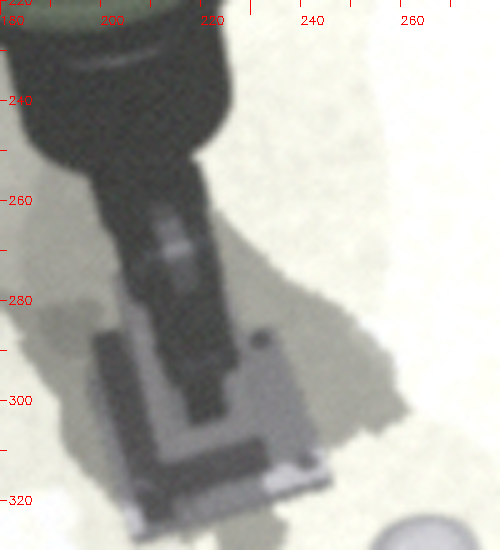

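```bash
python3 go.py .6406 .0860 .19 -7.7; python3 -m crank '[{"hand":0,"dx":0,"dy":-10,"dz":0,"yaw":0},{"hand":0,"dx":0,"dy":-45,"dz":0,"yaw":0},{"hand":0,"dx":0,"dy":-85,"dz":0,"yaw":0},{"hand":0,"dx":5,"dy":-125,"dz":20,"yaw":0.01},{"hand":0,"dx":15,"dy":-146,"dz":55,"yaw":0.01},{"hand":0,"dx":22,"dy":-146,"dz":95,"yaw":0.01},{"hand":0,"dx":26,"dy":-146,"dz":135,"yaw":0.01},{"hand":0,"dx":30,"dy":-146,"dz":175,"yaw":0.01},{"hand":0,"dx":34,"dy":-146,"dz":215,"yaw":0.01},{"hand":0,"dx":38,"dy":-146,"dz":255,"yaw":0.01},{"hand":0,"dx":42,"dy":-146,"dz":290,"yaw":0.01},{"hand":0,"dx":46,"dy":-146,"dz":320,"yaw":0.01}]' 60; python3 go.py .6406 .0860 .19 -7.7
python3 - <<'E'
from h import *
a=bot.grab_frame('scene')[:,:,::-1]; crop(a,180,230,100,110,'pics/s9.png'); 
b=bot.grab_frame('top')[:,:,::-1]; crop(b,370,200,100,75,'pics/t9.png');cv2.imwrite('pics/top9.png',b)
cv2.imwrite('pics/scene9.png',a)
E
```

```text
t 9.77 pos [ 554.8 -231.5   44.1] yaw -7.05 rot [-90.     0.    -7.05] F [0.4 0.3 0.5] M [-0.02  0.    0.02] w 84.9
dx 46.2 dy -145.9 dz 325.6 yaw 0.0113
clock: 10.77
position: [0.6397, 0.0837, 0.1911]
tool_rot: [-1.57, -0.0, -0.131]
force: [0.0, -1.3, -0.3]
grip_width: 0.0857
t 10.77 pos [639.7  83.7 191.1] yaw -7.52 rot [-8.995e+01 -2.000e-02 -7.520e+00] F [ 0.  -1.3 -0.3] M [-0.05 -0.01  0.03] w 85.7
dx 0.6 dy 1.1 dz 2.3 yaw 0.0032
```

View pics/s9.png

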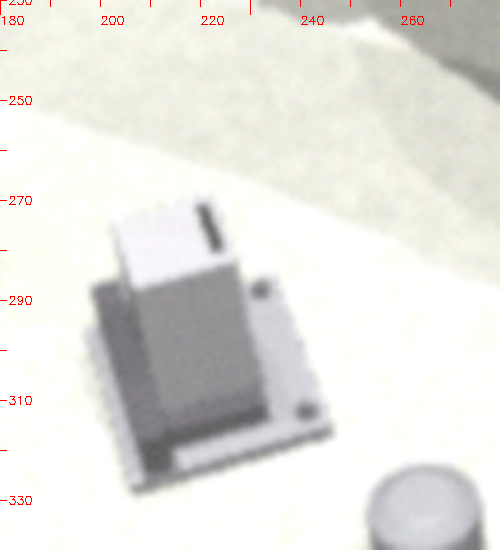

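View pics/t9.png

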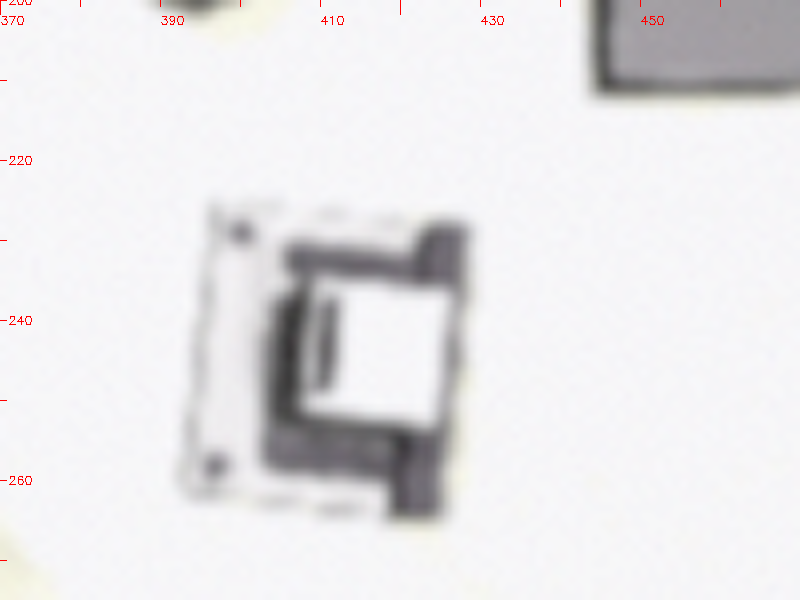

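```bash
python3 - <<'E'
from fit import *
T,S='top','scene'
def box(x0,x1,y0,y1,z0,z1):
    c=[(x,y,z) for x in(x0,x1) for y in(y0,y1) for z in(z0,z1)]
    return [(a,b) for i,a in enumerate(c) for b in c[i+1:] if sum(u!=v for u,v in zip(a,b))==1]
N=[.5552,-.2295,1.4455]
ob=[(T,(20,-20,83),(370+305/8-.44,200+279/8-.44)),(T,(-20,-20,83),(370+453/8-.44,200+290/8-.44)),(T,(-20,20,83),(370+436/8-.44,200+433/8-.44)),
(T,(17.5,-14,83),(370+332/8-.44,200+297/8-.44)),(T,(17.5,14,83),(370+320/8-.44,200+390/8-.44)),
(S,(20,-20,83),(180+235/5-.4,230+262/5-.4)),(S,(-20,-20,83),(180+133/5-.4,230+290/5-.4)),(S,(-20,20,83),(180+112/5-.4,230+222/5-.4)),(S,(20,20,83),(180+207/5-.4,230+197/5-.4))]
Hs=fit(ob,N)
for nme,(x,y,ww,hh),s in((T,(370,200,100,75),8),(S,(180,230,100,110),5)):
    im=cv2.imread('pics/top9.png' if nme==T else 'pics/scene9.png')[y:y+hh,x:x+ww]
    c=cv2.resize(cv2.convertScaleAbs(im,alpha=1.8),None,fx=s,fy=s,interpolation=cv2.INTER_CUBIC)
    for p,sg,col in((N,box(-32,-20,-45,45,8,30)+box(-20,20,25,35,8,20)+box(-20,20,-35,-25,8,20),(0,160,0)),(N,box(-20,20,-20,20,8,83),(0,0,255))):
        for a,b in sg:
            uv=(proj(nme,W(p,[a,b]))-[x,y]+.5)*s-.5
            cv2.line(c,*[tuple(int(v*16) for v in q) for q in uv],col,1,cv2.LINE_AA,4)
    cv2.imwrite(f'pics/ov9_{nme}.png',c)
E
```

```text
[ 0.5542 -0.2306  1.4413] deg 82.58
[[1.3, -0.4], [-0.0, 0.2], [0.4, -0.6], [-1.3, 0.1], [-1.0, 0.4], [0.1, -0.1], [-0.4, 0.3], [-0.8, 0.1], [0.6, -0.5]]
```

View pics/ov9_top.png

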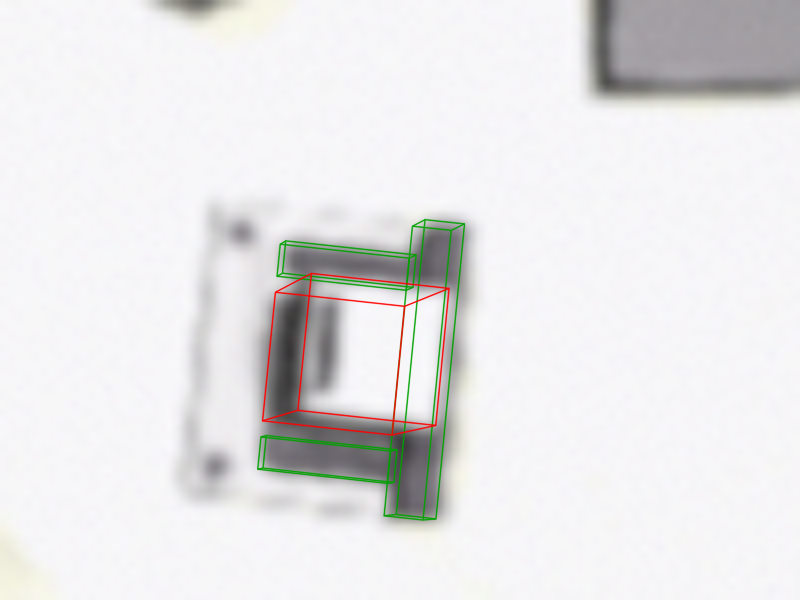

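View pics/ov9_scene.png

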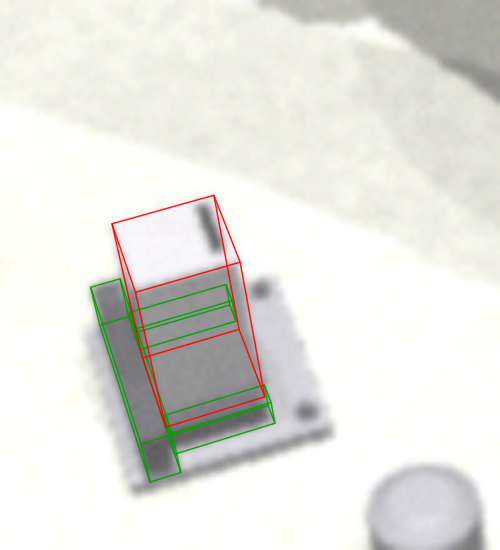

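The housing stands in the nest with its bar, and so its target face, toward the open side. Fitted from the images it is at (0.554, -0.231) with yaw 82.6°. Next I'll go down to the tab.

```bash
python3 -m crank '[{"hand":0,"dx":0.5,"dy":5,"dz":1,"yaw":0.003},{"hand":0,"dx":0.5,"dy":30,"dz":1,"yaw":0.003},{"hand":0,"dx":0.5,"dy":65,"dz":1,"yaw":0.003},{"hand":0.3,"dx":0.5,"dy":90,"dz":1,"yaw":0.003},{"hand":0.5,"dx":0.5,"dy":103,"dz":1,"yaw":0.003},{"hand":0.5,"dx":0.5,"dy":105,"dz":1,"yaw":0.003},{"hand":0.5,"dx":0.5,"dy":105,"dz":1,"yaw":0.003},{"hand":0.5,"dx":0.5,"dy":105,"dz":1,"yaw":0.003}]' 30; python3 go.py .6406 .0860 .086 -7.7
python3 - <<'E'
from h import *
a=bot.grab_frame('scene')[:,:,::-1]; crop(a,330,190,100,100,'pics/s10.png')
E
```

```text
clock: 11.53
position: [0.6411, 0.0813, 0.0867]
tool_rot: [-1.57, -0.002, -0.137]
force: [-0.1, -0.4, 0.4]
grip_width: 0.0424
t 11.53 pos [641.1  81.3  86.7] yaw -7.83 rot [-89.97  -0.1   -7.83] F [-0.1 -0.4  0.4] M [-0.01  0.01 -0.04] w 42.4
dx -1.2 dy 0.7 dz 4.6 yaw -0.0023
```

View pics/s10.png

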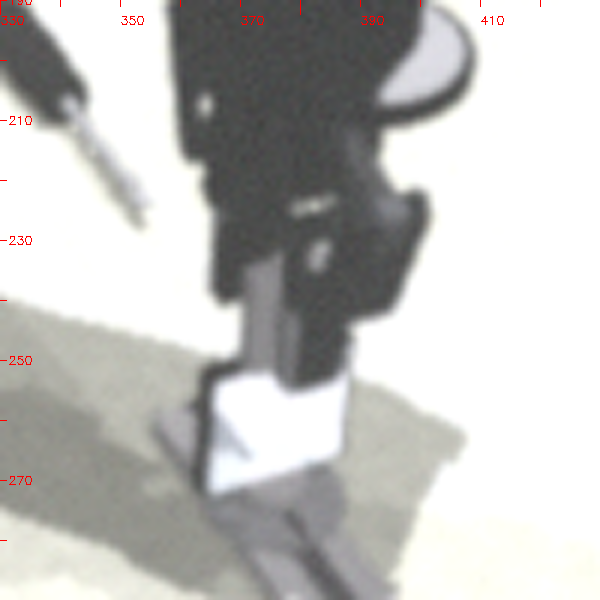

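```bash
python3 -m crank '[{"hand":0.5,"dx":-1,"dy":0.7,"dz":3,"yaw":-0.002},{"hand":0.5,"dx":-1,"dy":0.7,"dz":4.6,"yaw":-0.002},{"hand":0.5,"dx":-1,"dy":0.7,"dz":4.6,"yaw":-0.002},{"hand":0.5,"dx":-1,"dy":0.7,"dz":4.6,"yaw":-0.002},{"hand":0.75,"dx":-1,"dy":0.7,"dz":4.6,"yaw":-0.002},{"hand":0.75,"dx":-1,"dy":0.7,"dz":4.6,"yaw":-0.002},{"hand":0.75,"dx":-1,"dy":0.7,"dz":4.6,"yaw":-0.002}]' 30; python3 go.py .6406 .0860 .086 -7.7
python3 - <<'E'
from h import *
a=bot.grab_frame('scene')[:,:,::-1]; crop(a,330,190,100,100,'pics/s11.png')
E
```

```text
clock: 12.17
position: [0.64, 0.0861, 0.0844]
tool_rot: [-1.571, 0.0, -0.134]
force: [0.9, 0.3, -1.0]
grip_width: 0.0213
t 12.17 pos [640.   86.1  84.4] yaw -7.68 rot [-90.     0.    -7.68] F [ 0.9  0.3 -1. ] M [-0.02  0.02 -0.02] w 21.3
dx 0.6 dy -1.6 dz -0.0 yaw 0.0003
```

View pics/s11.png

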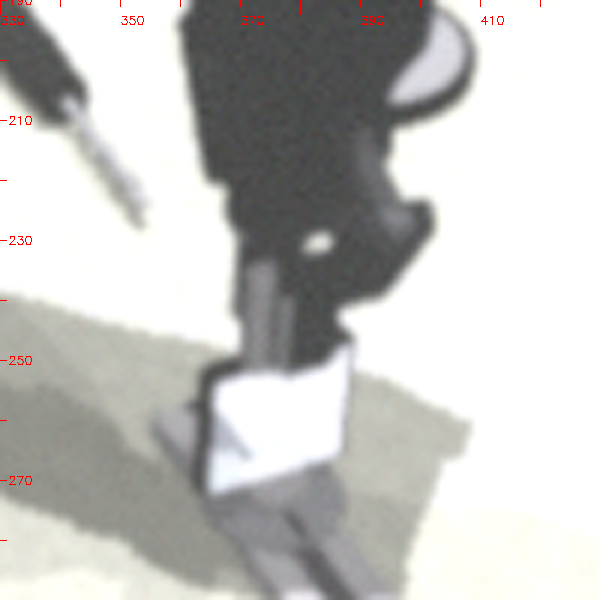

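```bash
python3 -m crank '[{"hand":0.75,"dx":0.5,"dy":-2,"dz":0,"yaw":0},{"hand":0.75,"dx":0.5,"dy":-2,"dz":0,"yaw":0},{"hand":1,"dx":0.5,"dy":-2,"dz":0,"yaw":0},{"hand":1,"dx":0.5,"dy":-2,"dz":0,"yaw":0},{"hand":1,"dx":0.5,"dy":-2,"dz":0,"yaw":0},{"hand":1,"dx":0.5,"dy":-2,"dz":0,"yaw":0},{"hand":1,"dx":0.5,"dy":-2,"dz":0,"yaw":0},{"hand":1,"dx":0.5,"dy":-2,"dz":0,"yaw":0}]' 30; python3 go.py .6406 .0860 .086 -7.7
```

```text
clock: 12.88
position: [0.6412, 0.086, 0.0867]
tool_rot: [-1.57, -0.001, -0.134]
force: [5.5, -0.2, 1.2]
grip_width: 0.0097
t 12.88 pos [641.2  86.   86.7] yaw -7.7 rot [-8.998e+01 -8.000e-02 -7.700e+00] F [ 5.5 -0.2  1.2] M [-0.   -0.93 -0.04] w 9.7
dx -0.6 dy 0.7 dz -0.1 yaw 0.0000
```

```bash
python3 -m crank '[{"hand":1,"dx":0.9,"dy":0,"dz":0,"yaw":0},{"hand":1,"dx":0.9,"dy":0,"dz":0,"yaw":0},{"hand":1,"dx":0.9,"dy":0,"dz":0,"yaw":0},{"hand":1,"dx":0.9,"dy":0,"dz":0,"yaw":0}]' 50; python3 go.py .6406 .0860 .086 -7.7
```

```text
clock: 13.22
position: [0.6413, 0.086, 0.0867]
tool_rot: [-1.571, 0.0, -0.134]
force: [-1.4, -0.3, 5.9]
grip_width: 0.0089
t 13.22 pos [641.3  86.   86.7] yaw -7.68 rot [-9.00e+01  1.00e-02 -7.68e+00] F [-1.4 -0.3  5.9] M [-0.07  0.3  -0.01] w 8.9
dx -0.7 dy 0.7 dz -0.1 yaw 0.0004
```

```bash
python3 -m crank '[{"hand":1,"dx":0,"dy":0,"dz":0,"yaw":0.06},{"hand":1,"dx":0,"dy":0,"dz":0,"yaw":0.16},{"hand":1,"dx":0,"dy":0,"dz":0,"yaw":0.26},{"hand":1,"dx":0,"dy":0,"dz":0,"yaw":0.36},{"hand":1,"dx":0,"dy":0,"dz":0,"yaw":0.46},{"hand":1,"dx":0,"dy":0,"dz":0,"yaw":0.56},{"hand":1,"dx":0,"dy":0,"dz":0,"yaw":0.66},{"hand":1,"dx":0,"dy":0,"dz":0,"yaw":0.75},{"hand":1,"dx":0,"dy":0,"dz":0,"yaw":0.82},{"hand":1,"dx":0,"dy":0,"dz":0,"yaw":0.856},{"hand":1,"dx":0,"dy":0,"dz":0,"yaw":0.856},{"hand":1,"dx":0,"dy":0,"dz":0,"yaw":0.856}]' 50; python3 go.py .6413 .0860 .0867 -56.77
python3 - <<'E'
from h import *
for n,w in(('scene',(340,220,60,70)),('top',(255,180,64,66))):
    a=np.mean([bot.grab_frame(n).astype(float) for _ in range(4)],0)[:,:,::-1]; np.save(f'rot_{n}.npy',a)
    crop(a.astype(np.uint8),*w,f'pics/r_{n}.png')
E
```

```text
clock: 14.22
position: [0.6408, 0.0864, 0.0866]
tool_rot: [-1.572, 0.001, -0.99]
force: [-5.3, -0.5, 7.6]
grip_width: 0.0092
t 14.22 pos [640.8  86.4  86.6] yaw -56.71 rot [-9.005e+01  3.000e-02 -5.671e+01] F [-5.3 -0.5  7.6] M [0.2  1.11 0.1 ] w 9.2
dx 0.6 dy -0.1 dz 0.2 yaw 0.0010
```

View pics/r_scene.png

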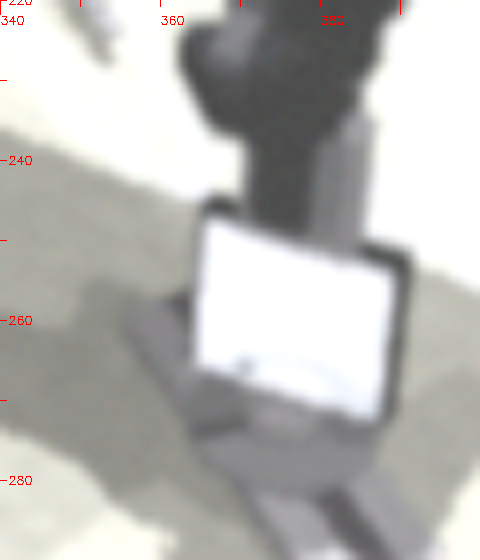

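View pics/r_top.png

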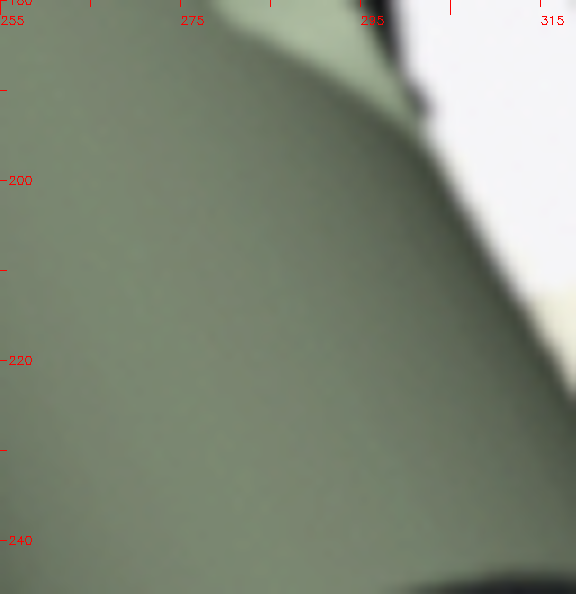

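```bash
python3 - <<'E'
from fit import *
S='scene'
m=-56.71; rig=-7.70; p=[.6406,.0860,np.radians(2*m-rig)]
a=np.load('rot_scene.npy'); x,y,ww,hh=340,235,50,55; s=11
c=cv2.resize(np.clip(a[y:y+hh,x:x+ww]*2.2,0,255).astype(np.uint8),None,fx=s,fy=s,interpolation=cv2.INTER_CUBIC)
o=c.copy()
def pl(pp,P,col,closed=0):
    uv=((proj(S,W(pp,P))-[x,y]+.5)*s-.5)
    cv2.polylines(o,[np.int32(uv*16)],bool(closed),col,1,cv2.LINE_AA,4)
th=np.linspace(0,2*np.pi,60)
pl(p,[(26*np.cos(t),26*np.sin(t),18) for t in th],(0,160,0),1)
pl(p,[(0,0,18),(26,0,18)],(0,0,255))
pm=[.6406,.0860,np.radians(m)]
pl(pm,[(0,-28,22),(0,28,22),(0,28,78),(0,-28,78)],(255,0,0),1)
pl(pm,[(0,-25,25),(0,25,25),(0,25,75),(0,-25,75)],(255,128,0),1)
cv2.imwrite('pics/ov12.png',np.hstack([c,o])[:, :][:600] if 0 else cv2.resize(np.hstack([c,o]),(800,440)))
cv2.imwrite('pics/ov12b.png',o)
r=[.6406,.0860,np.radians(rig)]
cv2.imwrite('pics/scene12.png',a)
E
```

```text
[ WARN:0@0.884] global loadsave.cpp:1063 imwrite_ Unsupported depth image for selected encoder is fallbacked to CV_8U.
```

View pics/ov12.png

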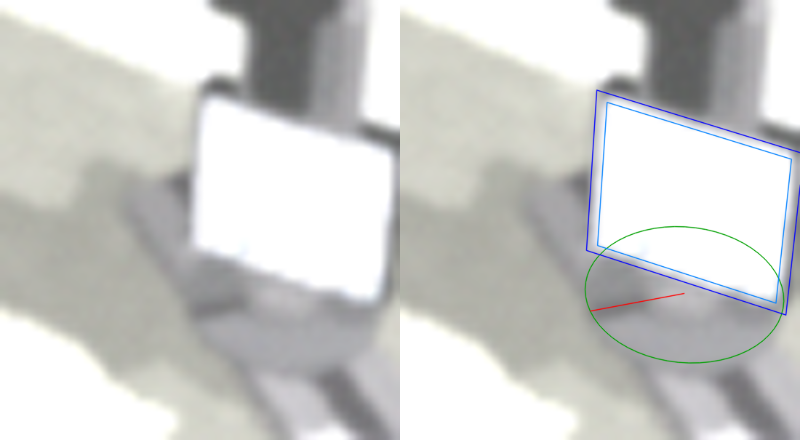

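View pics/scene12.png

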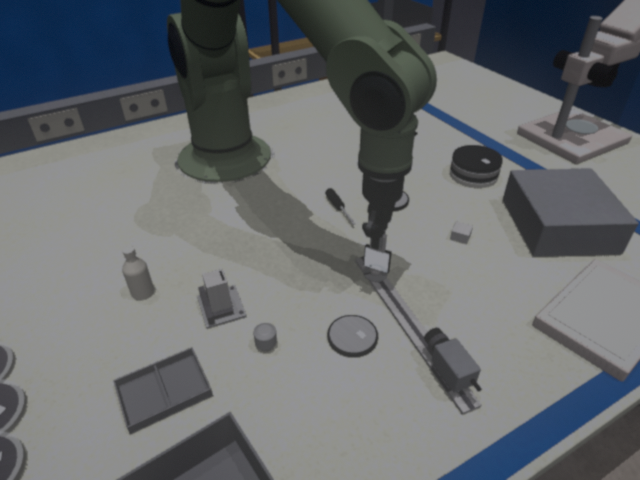

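The dial pointer, near pixel (363..370, 273), lies on the predicted line of sight. The mirror outline fits a yaw of -56.7°, and the bystanders have not moved. I'll hold briefly to check it stays steady, then hand in.

```bash
python3 -m crank '[{"hand":1,"dx":0,"dy":0,"dz":0,"yaw":0},{"hand":1,"dx":0,"dy":0,"dz":0,"yaw":0},{"hand":1,"dx":0,"dy":0,"dz":0,"yaw":0},{"hand":1,"dx":0,"dy":0,"dz":0,"yaw":0},{"hand":1,"dx":0,"dy":0,"dz":0,"yaw":0},{"hand":1,"dx":0,"dy":0,"dz":0,"yaw":0}]' 50; python3 go.py .6413 .0867 .0867 -56.72
```

```text
clock: 15.12
position: [0.6407, 0.0864, 0.0866]
tool_rot: [-1.572, 0.001, -0.99]
force: [-5.2, 1.7, 8.1]
grip_width: 0.0089
t 15.12 pos [640.7  86.4  86.6] yaw -56.7 rot [-9.005e+01  4.000e-02 -5.670e+01] F [-5.2  1.7  8.1] M [0.28 1.13 0.09] w 8.9
dx 0.0 dy -0.1 dz 0.6 yaw 0.0004
```

```bash
python3 -c "
from workcell import bot
print(bot.job_done())"
```

```text
the job is handed in; nothing more can be done
None
```

I stood the housing in the nest with its target face toward the open side and let it go. I then took the mirror by its tab and swivelled it 49° clockwise. I handed in at about 15 s, still gripping the tab (50 N grip set) and holding that angle. The hand-in gave no verdict.

**Housing**
- Pushing it back, the tool stopped at y ≈ -0.2305 m while the push rose to 12.7 N, so it was against the fence. I eased off and released it with a light push remaining.
- Camera pictures after release put the housing at (0.554, -0.231) m with yaw 82.6°, target side outward. The gripper readings agree within about 1 mm and 0.4°.

**Mirror**
- Measured yaw was -56.70°. The angle worked out to aim the sight at the target was -56.72° to -56.79°, depending on whether I used camera or gripper positions.
- The angle held steady over the last half second. The torque at the tab, about 0.09 N m, is close to the expected spring torque of 0.077 N m.
- In the scene picture the dial pointer and mirror outline lie on the predicted lines, and no bystander appears to have moved.

**What I could not check closely**
- The arm blocked the top view of the mirror and dial at the end, so I couldn't confirm the centring directly. The pointer check in the scene view is good only to about 2°.
- Camera and gripper positions differ by about 1 mm, and the rail's yaw is uncertain by about 0.2°, so the line of sight could miss the target centre by 1–2 mm.

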